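# Lock the spindle with its linch pin

### The job

Lock the pulley onto its spindle: push the linch pin through the cross hole in the spindle head until the pin's head sits against the spindle, then flip the sprung ring over the top of the spindle and press it down until it snaps below the end of the pin. Feel your way into the hole and do not force the pin (the spindle stands a little higher or lower each time), and leave the loupe and the brass ring on the bench where they are.

Things in the scene. Friction and masses are not known exactly. Their poses are not given: they have to be found in the camera images.
- stand: fixed spindle stand: round grey foot 90 mm across, aluminium pulley 52 mm across (washer on it up to z 52 mm), above it a steel spindle with a square head 18 (x) x 20 (y) x 32 (z) mm. Origin: centre of the foot's underside, under the spindle axis. x (level): the way the pin goes through; z up. The spindle stands up to 8 mm higher or lower than middle: not reported; friction holds it (slips at about 10 N)
- hole_mouth (a point): centre of the cross hole's mouth on the spindle head's -x face, if the spindle stood at middle height (z 75 mm); the true hole is up to 8 mm above or below. Axes as stand. Hole 9 mm square, 18 mm long, right through along x, mouth chamfered 1.5 mm. The head's flat top is 20 mm above the hole axis: touch it to learn the height. A sprung ball in the hole's roof, 10 mm in, drags on the pin (a few N)
- linch_pin: steel linch pin with sprung ring, about 0.1 kg. Origin on the shank axis where the shank leaves the head's front face (the face that comes to sit on the spindle). x along the shank to its tip, z up. Shank 8 mm square, 34 mm long, ball nose of radius 4 mm. At the start it lies level in a wooden rest, axis z 65 mm, head up, ring out backwards; lift it straight up
- pin_head (a point): middle of the pin's head, a block 20 (x) x 10 (y) x 36 (z) mm; grip it across y. Axes as linch_pin. Front face 10 mm ahead (+x), shank axis 12 mm below. The ring's hinge (along y) lies on the shank axis 12 mm straight below this point; its axle, 6 mm thick, sticks out 17 mm to either side, so keep fingertips 5 mm or more above the shank axis. Keep fingers behind the front face
- pin_tip (a point): end of the pin's ball nose, on the shank axis, 34 mm ahead of the head's front face. Axes as linch_pin
- rest: fixed wooden pin rest: foot 85 x 60 mm, block 19 mm wide with a slot (walls 6.5 mm above its floor) in which the shank lies. Origin on the bench, below the front face of the pin's head; x along the pin
- ring (a joint): angle of the ring on its hinge, rad: 0 level backwards (-x of the pin), 1.57 up, 3.14 level forwards; stops at -0.5 and 3.28; friction holds it anywhere. A loop of 4 mm wire 34 mm wide, cross bar 44 mm from the hinge; springs out up to 4 mm (3.5 N per mm). The bar must stretch some 2 mm to pass the pin's nose (push of 5 to 10 N), then snaps below it, at 3.23 to 3.28
- ring_lug (a point): middle of the flat finger lug on the ring's cross bar: 23 mm long (along the ring), 14 mm wide (along y, the hinge direction: pinch it across this; it can turn between the fingers as the ring swings), 6 mm thick. 57 mm from the hinge. Its x axis points along the ring to the hinge
- eye_loupe: black eye loupe, 36 mm across, 39 mm tall, standing loose on the bench; leave it. Origin under its middle
- brass_ring: plain brass ring, 30 mm across, 19 mm tall, standing loose on the bench; leave it. Origin under its middle

How it is judged:
By the outcome, as a careful person would: the job done as asked, in the order asked, and still so for the second after the job is handed in, with the robot touching nothing.
It also fails if it takes over 72 s, if anything falls off the work surface, if the arm or the gripper's body presses on something with over 40 N, if the wrist force passes 120 N, or if a joint passes its speed limit or range.

### The arm

A 7-joint arm with a two-finger parallel gripper is mounted at the origin on a cart in front of the work surface, level with it; the furniture and walls round the work are solid. World frame = base frame: x ahead of the robot, y to its left, z up, the work surface at z = 0. Lengths are in mm, angles in rad, forces in N, time in s.
With the tool pointing down it reaches from about 400 to 900 mm from the base axis. Payload 5.5 kg.
Tool frame: the origin (TCP) lies at the very end of the fingers, on their centre line; the grasp point (between the pads) lies ctrl.grip_point_offset behind it (ctrl.grip_point_offset is the distance from the TCP to the grasp point, in mm); z points along the fingers, y is the direction in which the jaws open and shut (so a half turn about z gives the same grasp; the last joint's range is limited). The gripper opens to 92 mm and grips with 3 to 60 N. Pads are 19 mm wide; open, the fingers measure 130 mm over their backs; the gripper's body (75 mm by 190 mm) begins 47 mm behind the grasp point.
Start: joints at [-0.891, 0.501, -0.427, 1.55, 0.221, 1.138, -0.21], TCP at [263.107, 594.369, 226.729] pointing down, gripper open.
Joint ranges: [-2.88, 2.88], [-0.31, 2.03], [-1.54, 1.56], [0.2, 2.42], [-1.41, 4.55], [0.19, 2.02], [-2.57, 2.57]. Speed limits (rad/s): [2.57, 2.57, 3.14, 3.14, 3.14, 3.14, 3.14].

### API

Orientations are given as a rotation vector (axis times angle).
In Python, from cell import sensors, viewer, ticket, ctrl gives the robot as it stands. The module is installed in compiled form; this text tells all that it offers.
- The arm moves only by the tool move_arm, never from a script. Its argument "increments" is a list of rows, each a list of 5 numbers: the shift along the world's x, y, z in cm, then the turn about the world's z in degrees, then the finger opening in cm, from 0 to 9.18. In form: [[tx, ty, tz, roll, fingers], ...]. A call has 1 to 20 rows; each row is the pose to reach, as a shift and turn from the pose commanded when the call began; what a row does not reach only later rows make up. A row lasts 1/8 s, in which the tool goes at most 62.5 mm and 10.7 degrees, less where a joint would pass 70% of its speed; a pose out of reach is approached as far as the arm can. A call with a gripper value outside its range is refused whole. The fingers move at their own pace and stop on an object; the grip force is fixed at half the most. Time passes only in rows, so rows that repeat a pose let the fingers close. It gives the time, the measured TCP pose, the force and the opening at its end, in the units of the state.
- sensors.observe(): the state, without advancing time (a new reading comes with each control period).
- viewer.read_camera(name): name is "side" or "top"; returns a dict with "frame" (384x512x3 uint8, red, green, blue), "range_z" (384x512 float32, mm along the optical axis (not along the pixel's ray), 0 where there is no reading), "camera_matrix" (3x3 intrinsics, pixels), "R" (3x3) and "t" (3): a world point X has camera coordinates R X + t. Camera axes: x right, y down, z forward; pixel columns grow to the right and rows downward; lengths in mm; the calibration is good to about 2 mm. A picture is of the moment at which its call begins.
- ticket.hand_in(): hands the job in, once; it reports no verdict.
The state is a dict: "time_s": time; "joint_pos": joint angles; "joint_vel": joint speeds; "tau": joint torques, N m; "position": TCP position; "eef_rot": TCP orientation; "force": force on the tool from outside, world axes, zero at the start; "ft_torque": the same for the moment, N m; "width": opening from 0.0 (shut) to 1.0 (fully open).
Only numpy, scipy, OpenCV 4.12 (cv2) and the standard library are available. Lean on these libraries where they do the work, as an engineer would, in place of code of your own. Each camera call takes 0.05 s, during which the arm holds its last target.

## Working session

There is one attempt and no reset: what is moved stays moved. The work goes in short steps, Python scripts to look and compute and a tool call to move; the robot and the scene stay as the last step left them, time stands still between calls to the robot, and variables do not carry over. Pictures are saved under pics/ and viewed, and the job is handed in when it is done.

Besides the shell and the picture viewer there is one more tool, called after ">>>" as a command line: name --pt "numbers of a row" for each row, then --argument value for the rest. move_arm: Moves the arm, as the interface text tells. Its arguments: {"type":"object","properties":{"increments":{"type":"array","items":{"type":"array","items":{"type":"number"}}}},"required":["increments"]}

```bash
mkdir -p pics; cat > h.py <<'E'
import numpy as np, cv2
from cell import sensors, viewer, ticket, ctrl
def grab(n,tag):
    d=viewer.read_camera(n); cv2.imwrite(f'pics/{tag}.png',d['frame'][:,:,::-1]); np.savez(f'pics/{tag}.npz',**d); return d
def cloud(d):
    K=d['camera_matrix'];z=d['range_z'];v,u=np.mgrid[:z.shape[0],:z.shape[1]]
    P=np.stack([(u-K[0,2])/K[0,0]*z,(v-K[1,2])/K[1,1]*z,z],-1)
    W=(P-d['t'])@d['R']; W[z==0]=np.nan; return W
E
python3 - <<'E'
from h import *
for n in('side','top'):
    d=grab(n,n+'0'); print(n,d['camera_matrix'].round(1).tolist(),d['R'].round(3).tolist(),d['t'].round(1), 'cam', (-d['R'].T@d['t']).round(0), (d['range_z']==0).mean())
s=sensors.observe()
for k,v in s.items(): print(k,np.round(v,3))
print(ctrl.grip_point_offset)
E
```

```text
side [[409.5, 0.0, 264.3], [0.0, 409.5, 191.5], [0.0, 0.0, 1.0]] [[-0.95, -0.312, 0.007], [-0.213, 0.634, -0.743], [0.227, -0.708, -0.669]] [624.9  41.4 913.8] cam [395. 815. 638.] 0.021123250325520832
top [[410.6, 0.0, 259.6], [0.0, 410.6, 188.8], [0.0, 0.0, 1.0]] [[-0.008, -1.0, -0.002], [-0.995, 0.008, -0.102], [0.102, 0.001, -0.995]] [204.6 563.  854.9] cam [474. 199. 908.] 0.0041961669921875
time_s 0.1
joint_pos [-0.891  0.502 -0.427  1.551  0.221  1.138 -0.21 ]
joint_vel [-0.001 -0.001 -0.    -0.003 -0.001  0.001 -0.   ]
tau [-1.1000e-02 -5.6787e+01 -5.8390e+00 -2.7991e+01 -6.9000e-02  2.4000e-02
  0.0000e+00]
position [262.907 593.753 225.754]
eef_rot [-6.500e-01 -3.073e+00  3.000e-03]
force [0.21  0.489 0.225]
ft_torque [0.002 0.018 0.012]
width 1.001
18.8
```

View pics/side0.png

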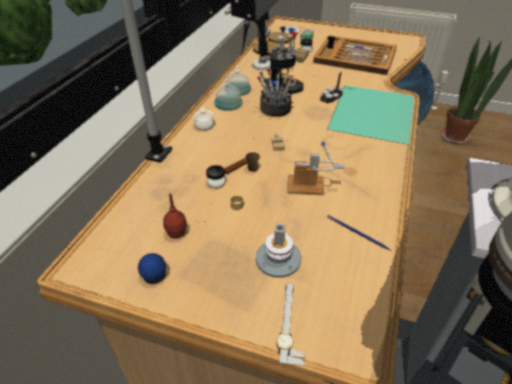

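View pics/top0.png

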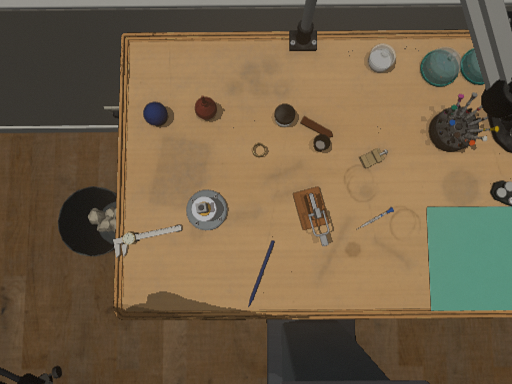

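```bash
python3 - <<'E'
import cv2,numpy as np
a=cv2.imread('pics/top0.png')[90:270,150:370]; b=cv2.imread('pics/side0.png')[130:290,190:370]
cv2.imwrite('pics/z1.png',cv2.resize(a,None,fx=3.5,fy=3.3,interpolation=2)); cv2.imwrite('pics/z2.png',cv2.resize(b,None,fx=4,fy=3.7,interpolation=2))
E
```

```text
(no output)
```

View pics/z1.png

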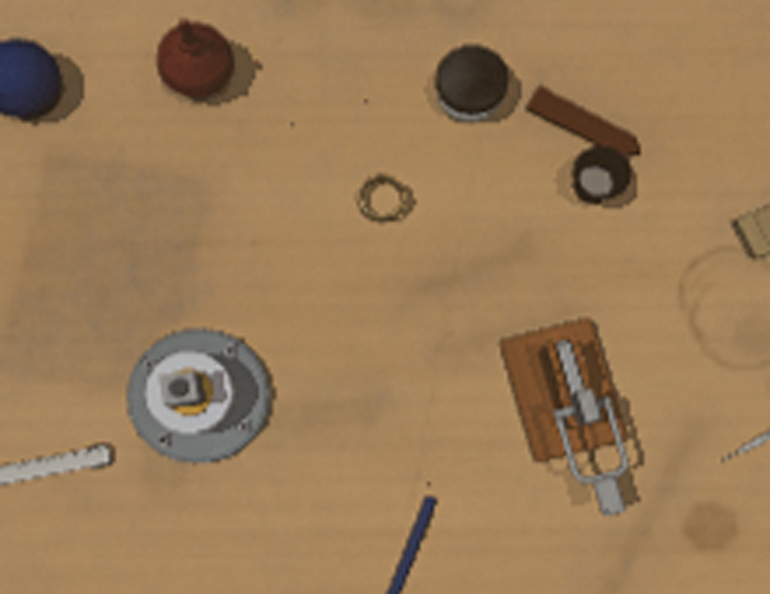

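View pics/z2.png

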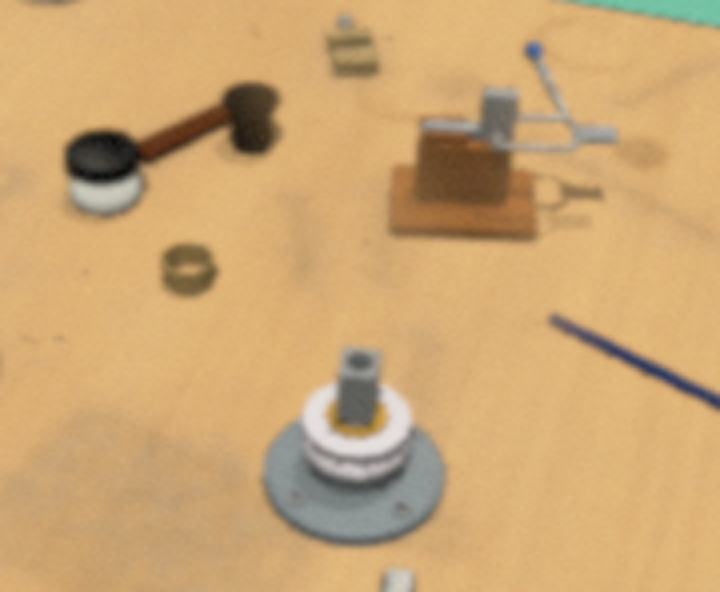

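```bash
python3 - <<'E'
from h import *
np.set_printoptions(suppress=True,linewidth=170)
for n in('side','top'):
    d=dict(np.load(f'pics/{n}0.npz')); W=cloud(d)
    reg={'top':{'stand':(185,230,187,232),'pin':(290,335,185,248)},'side':{'stand':(252,305,215,278),'pin':(285,345,138,196)}}[n]
    # bench
    print(n,'bench z', np.nanmedian(W[150:180,240:280,2] if n=='top' else W[240:270,190:240,2]))
    for k,(u0,u1,v0,v1) in reg.items():
        w=W[v0:v1,u0:u1]; f=d['frame'][v0:v1,u0:u1]
        m=w[...,2]>6; p=w[m]
        print(k,'n',m.sum(), 'min',p.min(0).round(1),'max',p.max(0).round(1))
        h=np.histogram(p[:,2],bins=np.arange(5,120,4)); print(list(zip(h[1][:-1],h[0])))
        if k=='stand':
            for lo,hi in((3,20),(30,57),(60,120)):
                q=w[(w[...,2]>lo)&(w[...,2]<hi)]; print(lo,hi,len(q),q.mean(0).round(1),q.min(0).round(1),q.max(0).round(1))
        else:
            for lo,hi in((5,15),(50,62),(62,72),(72,82),(82,110)):
                q=w[(w[...,2]>lo)&(w[...,2]<hi)]
                if len(q): print(lo,hi,len(q),q.mean(0).round(1),q.min(0).round(1),q.max(0).round(1))
E
```

```text
side bench z -1.5627007981081737
stand n 1516 min [479.7 281.    6.1] max [568.9 364.7  92.7]
[(np.int64(5), np.int64(340)), (np.int64(9), np.int64(410)), (np.int64(13), np.int64(39)), (np.int64(17), np.int64(27)), (np.int64(21), np.int64(0)), (np.int64(25), np.int64(7)), (np.int64(29), np.int64(46)), (np.int64(33), np.int64(82)), (np.int64(37), np.int64(24)), (np.int64(41), np.int64(0)), (np.int64(45), np.int64(199)), (np.int64(49), np.int64(137)), (np.int64(53), np.int64(8)), (np.int64(57), np.int64(14)), (np.int64(61), np.int64(13)), (np.int64(65), np.int64(18)), (np.int64(69), np.int64(12)), (np.int64(73), np.int64(16)), (np.int64(77), np.int64(15)), (np.int64(81), np.int64(16)), (np.int64(85), np.int64(41)), (np.int64(89), np.int64(52)), (np.int64(93), np.int64(0)), (np.int64(97), np.int64(0)), (np.int64(101), np.int64(0)), (np.int64(105), np.int64(0)), (np.int64(109), np.int64(0)), (np.int64(113), np.int64(0))]
3 20 870 [520.3 334.8   9.4] [479.6 281.    3.1] [568.9 364.7  19.7]
30 57 492 [521.8 327.9  44.6] [498.8 294.7  30. ] [549.3 345.6  56.3]
60 120 191 [523.3 324.5  80.4]
[... 2950 characters left out ...]
(np.int64(69), np.int64(51)), (np.int64(73), np.int64(1)), (np.int64(77), np.int64(4)), (np.int64(81), np.int64(2)), (np.int64(85), np.int64(2)), (np.int64(89), np.int64(16)), (np.int64(93), np.int64(36)), (np.int64(97), np.int64(2)), (np.int64(101), np.int64(0)), (np.int64(105), np.int64(0)), (np.int64(109), np.int64(0)), (np.int64(113), np.int64(0))]
5 15 691 [524.1  92.7  11.4] [477.8  51.3   5.2] [571.9 127.2  15. ]
50 62 51 [522.7  93.6  58. ] [500.1  79.3  50.2] [554.2 105.6  62. ]
62 72 337 [500.8  83.5  67. ] [444.9  61.   62.3] [553.3 104.9  71.8]
72 82 8 [509.9  90.3  76.8] [501.7  88.1  72.7] [517.7  92.4  81.9]
82 110 57 [510.2  85.9  93.6] [500.9  78.7  84.7] [520.8  92.5  97.6]
```

```bash
python3 - <<'E'
import cv2,numpy as np
from h import *
a=cv2.imread('pics/top0.png')[185:235,182:232]; b=cv2.imread('pics/side0.png')[220:270,255:305]
f=lambda i:cv2.resize(cv2.convertScaleAbs(i,alpha=1.2),(400,400),interpolation=cv2.INTER_CUBIC)
cv2.imwrite('pics/z3.png',np.hstack([f(a),f(b)]))
np.set_printoptions(suppress=True,linewidth=200)
# face normal from side
W=cloud(dict(np.load('pics/side0.npz')))[215:278,252:305]
q=W[(W[...,2]>58)&(W[...,2]<87)&(np.hypot(W[...,0]-522,W[...,1]-319)<18)]
c,s,vt=cv2.SVDecomp(q-q.mean(0))[0].ravel(),0,np.linalg.svd(q-q.mean(0))[2]
print(len(q),c,vt[2],np.degrees(np.arctan2(vt[2][1],vt[2][0])),q.mean(0))
W=cloud(dict(np.load('pics/top0.npz')))[185:235,182:232]
q=W[W[...,2]>86.5][:,:2]; print(cv2.minAreaRect(q.astype(np.float32)))
W=cloud(dict(np.load('pics/side0.npz')))[215:278,252:305]
q=W[W[...,2]>87.5][:,:2]; print(cv2.minAreaRect(q.astype(np.float32)))
for n,r in(('side',(285,345,138,196)),('top',(290,335,185,248))):
    W=cloud(dict(np.load(f'pics/{n}0.npz')))[r[2]:r[3],r[0]:r[1]]
    q=W[(W[...,2]>82)&(W[...,2]<100)]; print('head',cv2.minAreaRect(q[:,:2].astype(np.float32)),q.mean(0))
    q=W[(W[...,2]>60)&(W[...,2]<72)&(W[...,0]<462)]; print('lug',q.mean(0),q.min(0),q.max(0))
    q=W[(W[...,2]>62)&(W[...,2]<72)&(W[...,0]>525)]; print('shank',q.mean(0),q.max(0)); 
E
```

```text
110 [88.0464763  59.61908455 24.85428096] [ 0.31784721 -0.94774451  0.02744969] -71.45997619345697 [522.70926653 328.05817687  73.03084403]
((523.0025634765625, 318.19000244140625), (17.876384735107422, 19.962717056274414), 9.9322509765625)
((524.2703247070312, 319.60382080078125), (17.957199096679688, 20.42308235168457), 9.305391311645508)
head ((511.19140625, 87.66511535644531), (18.73480987548828, 10.667413711547852), 13.657891273498535) [510.61521973  89.18717005  89.25623517]
lug [453.84596069  73.44521363  64.98598001] [445.32206692  62.53838082  61.25513482] [461.93572613  79.81212992  69.10760408]
shank [540.17798493  96.19813628  65.9192428 ] [555.49321543 107.50400523  69.1361878 ]
head ((510.40966796875, 85.40800476074219), (19.565181732177734, 10.249129295349121), 15.000752449035645) [510.16107373  85.90709609  93.59037921]
lug [453.58687751  70.98704508  67.37524931] [444.93148662  63.74084496  63.45391628] [461.19448012  78.05211242  70.43353761]
shank [538.88799443  93.47327163  67.3360628 ] [553.33733961 104.90949974  70.97050677]
```

View pics/z3.png

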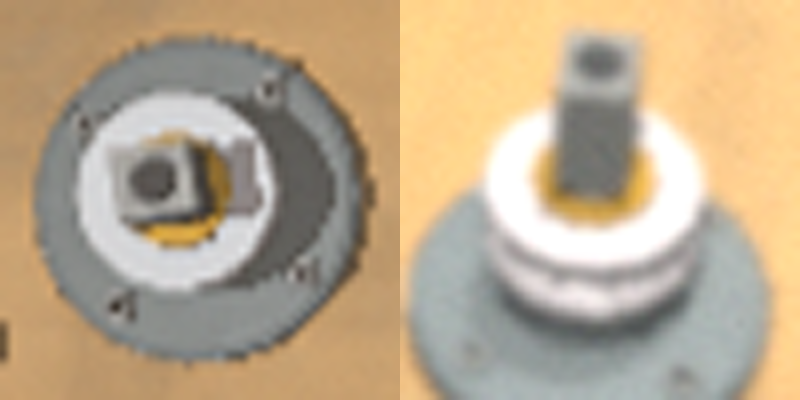

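>>> move_arm --pt "3 -3 0 4 0" --pt "7 -7 -1 9 0" --pt "11.5 -12 -2 15 0" --pt "16 -17 -4 21 0" --pt "20.5 -21.5 -6 27 0" --pt "24 -25 -8 32 0" --pt "25.7 -27.2 -9.5 34 0" --pt "26 -27.5 -10.5 34 0" --pt "26 -27.5 -10.5 34 0" --pt "26 -27.5 -10.5 34 0" --pt "26 -27.5 -10.5 34 0"

```text
time_s: 1.48
position: [522.5, 321.3, 122.7]
eef_rot: [-0.281, 3.128, 0.002]
force: [1.0, 0.2, 0.9]
width: 0.007
```

```bash
cat >> h.py <<'E'
def st():
    from scipy.spatial.transform import Rotation as Ro
    s=sensors.observe(); R=Ro.from_rotvec(s['eef_rot']).as_matrix()
    print('t',round(s['time_s'],2),'pos',np.round(s['position'],2),'yaw_y',np.degrees(np.arctan2(R[1,1],R[0,1])).round(2),'z',R[:,2].round(4),'F',np.round(s['force'],2),'M',np.round(s['ft_torque'],2),'w',round(float(s['width']),3),'j',np.round(s['joint_pos'],2))
E
python3 -c "
from h import *
st()"
```

```text
t 1.48 pos [522.45 321.32 122.67] yaw_y 100.27 z [ 9.0e-04  1.2e-03 -1.0e+00] F [0.99 0.22 0.85] M [0.07 0.03 0.01] w 0.007 j [-0.27  0.56 -0.44  1.73  0.29  0.91  0.93]
```

>>> move_arm --pt "0.05 -0.05 -1 0 0" --pt "0.05 -0.05 -2 0 0" --pt "0.05 -0.05 -2.4 0 0" --pt "0.05 -0.05 -2.4 0 0" --pt "0.05 -0.05 -2.4 0 0"

```text
time_s: 2.1
position: [523.7, 319.0, 97.8]
eef_rot: [-0.277, 3.129, 0.0]
force: [0.3, 0.2, -0.1]
width: 0.006
```

```bash
python3 -c "
from h import *
st()"
```

```text
t 2.1 pos [523.73 318.98  97.82] yaw_y 100.12 z [ 1.e-04  2.e-04 -1.e+00] F [ 0.3   0.23 -0.11] M [ 0.08  0.04 -0.01] w 0.006 j [-0.27  0.59 -0.43  1.75  0.31  0.87  0.91]
```

>>> move_arm --pt "0 0 -0.1 0 0" --pt "0 0 -0.2 0 0" --pt "0 0 -0.3 0 0" --pt "0 0 -0.35 0 0" --pt "0 0 -0.4 0 0" --pt "0 0 -0.4 0 0"

```text
time_s: 2.85
position: [523.6, 318.9, 93.7]
eef_rot: [0.277, -3.129, 0.0]
force: [1.2, 0.6, -0.1]
width: 0.001
```

>>> move_arm --pt "0 0 -0.05 0 0" --pt "0 0 -0.1 0 0" --pt "0 0 -0.1 0 0"

```text
time_s: 3.22
position: [523.6, 318.8, 92.7]
eef_rot: [0.277, -3.129, 0.0]
force: [-0.2, -0.1, -1.0]
width: 0.003
```

>>> move_arm --pt "0 0 -0.05 0 0" --pt "0 0 -0.05 0 0"

```text
time_s: 3.48
position: [523.6, 318.9, 92.2]
eef_rot: [0.277, -3.129, -0.0]
force: [-0.6, 0.1, -0.0]
width: 0.001
```

>>> move_arm --pt "0 0 -0.05 0 0" --pt "0 0 -0.05 0 0"

```text
time_s: 3.72
position: [523.6, 318.8, 91.7]
eef_rot: [0.277, -3.129, 0.0]
force: [-0.5, 0.0, 0.4]
width: 0.008
```

>>> move_arm --pt "0 0 -0.05 0 0" --pt "0 0 -0.05 0 0"

```text
time_s: 3.98
position: [523.6, 318.8, 91.2]
eef_rot: [0.277, -3.129, 0.0]
force: [0.3, 0.6, 0.3]
width: 0.003
```

>>> move_arm --pt "0 0 -0.05 0 0" --pt "0 0 -0.05 0 0"

```text
time_s: 4.22
position: [523.7, 318.9, 90.9]
eef_rot: [-0.277, 3.129, 0.0]
force: [0.4, -0.1, 2.1]
width: 0.006
```

```bash
python3 -c "
from h import *
st()"
```

```text
t 4.22 pos [523.68 318.9   90.93] yaw_y 100.12 z [ 2.e-04  0.e+00 -1.e+00] F [ 0.43 -0.09  2.06] M [-0.06  0.12 -0.02] w 0.006 j [-0.28  0.6  -0.42  1.75  0.31  0.86  0.91]
```

>>> move_arm --pt "0 0 2 0 0" --pt "0 0 5 0 0" --pt "-0.3 -5 5 1 0" --pt "-0.6 -10 5 2 0" --pt "-0.9 -15 5 3 0" --pt "-1.1 -19.5 4 4 0" --pt "-1.2 -22.3 2 4.5 0" --pt "-1.3 -23.1 1 4.5 0" --pt "-1.3 -23.2 0.8 4.5 0" --pt "-1.3 -23.2 0.8 4.5 0" --pt "-1.3 -23.2 0.8 4.5 0"

```text
time_s: 5.6
position: [511.1, 88.6, 99.4]
eef_rot: [-0.403, 3.114, 0.001]
force: [-0.5, -0.7, 0.4]
width: 0.003
```

```bash
python3 - <<'E'
from h import *
st()
a=grab('top','t1')['frame']; b=grab('side','s1')['frame']
import cv2
f=lambda i:cv2.resize(i[:,:,::-1],(400,480),interpolation=cv2.INTER_CUBIC)
cv2.imwrite('pics/z4.png',np.hstack([f(a[170:260,275:350]),f(b[120:210,275:350])]))
E
```

```text
t 5.6 pos [511.1   88.62  99.39] yaw_y 104.75 z [ 1.1e-03  8.0e-04 -1.0e+00] F [-0.48 -0.67  0.43] M [ 0.04  0.02 -0.  ] w 0.003 j [ 0.13  0.44 -0.43  1.98  0.26  0.77  1.38]
```

View pics/z4.png

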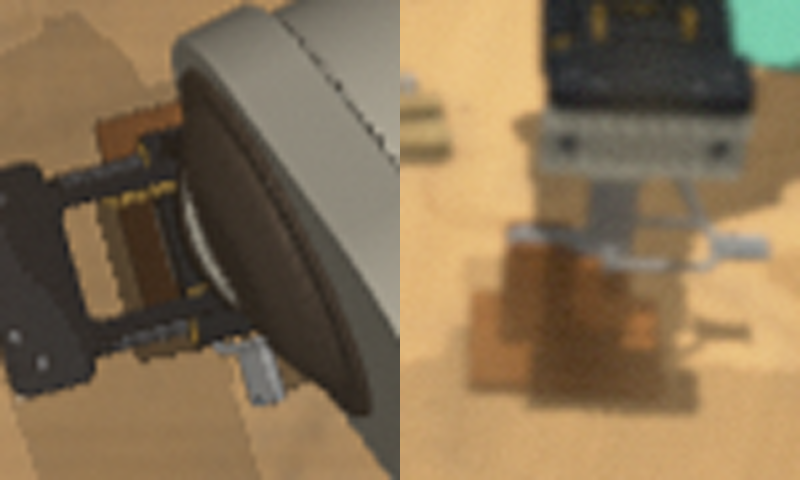

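```bash
python3 - <<'E'
from h import *
d=np.load('pics/s1.npz')
def pr(X):
    c=d['R']@X+d['t']; p=d['camera_matrix']@c; return (p[:2]/p[2]).round(1)
for z in (95,99,118,165): print(z,pr(np.array([511.1,88.6,z])))
W=cloud(d)
for u,v in((300,130),(300,145),(300,150),(314,145),(340,145),(390-0,130),(390,150)): 
    if u<350: print(u,v,W[v,u].round(0))
for u in (315,385-0): pass
for v in (142,146,150,153,156,160): print(v,W[v,380:404:4].round(0).tolist())
E
```

```text
95 [315.2 154.3]
99 [315.4 152.9]
118 [316.2 145.8]
165 [318.2 127.5]
300 130 [ 598. -139.   -2.]
300 145 [580. -69.  -2.]
300 150 [574. -48.  -3.]
314 145 [501. 177. 182.]
340 145 [454. 169. 188.]
142 [[378.0, -153.0, -3.0], [368.0, -157.0, -3.0], [357.0, -159.0, -2.0], [347.0, -161.0, -1.0], [337.0, -166.0, -2.0], [327.0, -168.0, -1.0]]
146 [[376.0, -133.0, -2.0], [366.0, -136.0, -1.0], [356.0, -139.0, -1.0], [345.0, -141.0, -0.0], [335.0, -149.0, -4.0], [325.0, -151.0, -3.0]]
150 [[374.0, -114.0, -1.0], [364.0, -118.0, -2.0], [354.0, -121.0, -1.0], [344.0, -122.0, -0.0], [334.0, -128.0, -2.0], [323.0, -136.0, -5.0]]
153 [[372.0, -99.0, -0.0], [362.0, -103.0, -1.0], [352.0, -107.0, -1.0], [342.0, -113.0, -3.0], [332.0, -116.0, -3.0], [322.0, -120.0, -3.0]]
156 [[371.0, -90.0, -4.0], [361.0, -92.0, -3.0], [351.0, -92.0, -0.0], [341.0, -98.0, -2.0], [331.0, -103.0, -3.0], [321.0, -106.0, -3.0]]
160 [[369.0, -71.0, -2.0], [359.0, -74.0, -2.0], [350.0, -77.0, -2.0], [340.0, -82.0, -3.0], [330.0, -86.0, -4.0], [320.0, -86.0, -1.0]]
```

>>> move_arm --pt "0 0 -0.1 0 0" --pt "0 0 -0.2 0 0" --pt "0 0 -0.25 0 0" --pt "0 0 -0.3 0 0" --pt "0 0 -0.3 0 0"

```text
time_s: 6.32
position: [510.6, 86.8, 95.7]
eef_rot: [0.4, -3.116, -0.0]
force: [0.7, -1.9, 0.7]
width: 0.006
```

>>> move_arm --pt "0 0 -0.05 0 0" --pt "0 0 -0.05 0 0"

```text
time_s: 6.58
position: [510.7, 86.8, 95.4]
eef_rot: [-0.4, 3.116, -0.0]
force: [-0.6, 0.4, 1.5]
width: 0.005
```

>>> move_arm --pt "0 0 -0.05 0 0" --pt "0 0 -0.05 0 0"

```text
time_s: 6.82
position: [510.7, 86.9, 95.3]
eef_rot: [-0.4, 3.116, -0.0]
force: [-2.7, -0.9, 6.6]
width: 0.002
```

>>> move_arm --pt "0 0 1 0 3.5" --pt "0 0 1.2 0 3.5" --pt "0 0 1.2 0 3.5" --pt "0 0 1 0 3.5" --pt "0 0 -0.5 0 3.5" --pt "0 0 -1.5 0 3.5" --pt "0 0 -2.1 0 3.5" --pt "0 0 -2.3 0 3.5" --pt "0 0 -2.3 0 3.5" --pt "0 0 -2.3 0 0.5" --pt "0 0 -2.3 0 0.5" --pt "0 0 -2.3 0 0.5" --pt "0 0 -2.3 0 0.5" --pt "0 0 -2.3 0 0.5"

```text
time_s: 8.57
position: [510.8, 86.6, 71.9]
eef_rot: [-0.399, 3.116, -0.0]
force: [0.9, -0.5, 1.0]
width: 0.11
```

```bash
python3 - <<'E'
from h import *
st()
E
```

```text
t 8.57 pos [510.82  86.63  71.91] yaw_y 104.61 z [ 3.e-04 -3.e-04 -1.e+00] F [ 0.93 -0.52  1.  ] M [-0.17 -0.03  0.  ] w 0.11 j [ 0.11  0.49 -0.41  2.    0.29  0.71  1.36]
```

>>> move_arm --pt "0 0 0.5 0 0.5" --pt "0 0 1.5 0 0.5" --pt "0 0 3 0 0.5" --pt "0 0 5 0 0.5" --pt "-0.6 3 6 -0.8 0.5" --pt "-1.6 7 6 -1.8 0.5" --pt "-2.9 11 6 -3 0.5" --pt "-4.2 15 6 -4 0.5" --pt "-5.2 19 5.5 -4.9 0.5" --pt "-5.8 21.5 4 -4.9 0.5" --pt "-5.9 22 2 -4.9 0.5" --pt "-5.9 22 0.8 -4.9 0.5" --pt "-5.9 22 0.55 -4.9 0.5" --pt "-5.9 22 0.55 -4.9 0.5" --pt "-5.9 22 0.55 -4.9 0.5" --pt "-5.9 22 0.55 -4.9 0.5"

```text
time_s: 10.58
position: [452.1, 306.8, 77.8]
eef_rot: [-0.265, 3.129, 0.001]
force: [0.2, -0.6, -0.5]
width: 0.108
```

```bash
python3 - <<'E'
from h import *
st()
a=grab('top','t2')['frame']; b=grab('side','s2')['frame']
f=lambda i:cv2.resize(i[:,:,::-1],(400,480),interpolation=cv2.INTER_CUBIC)
cv2.imwrite('pics/z5.png',np.hstack([f(a[180:270,175:250]),f(b[200:290,250:325])]))
E
```

```text
t 10.57 pos [452.1  306.83  77.76] yaw_y 99.7 z [ 8.e-04  4.e-04 -1.e+00] F [ 0.17 -0.62 -0.52] M [ 0.05 -0.01  0.01] w 0.108 j [-0.29  0.52 -0.45  1.93  0.32  0.76  0.82]
```

View pics/z5.png

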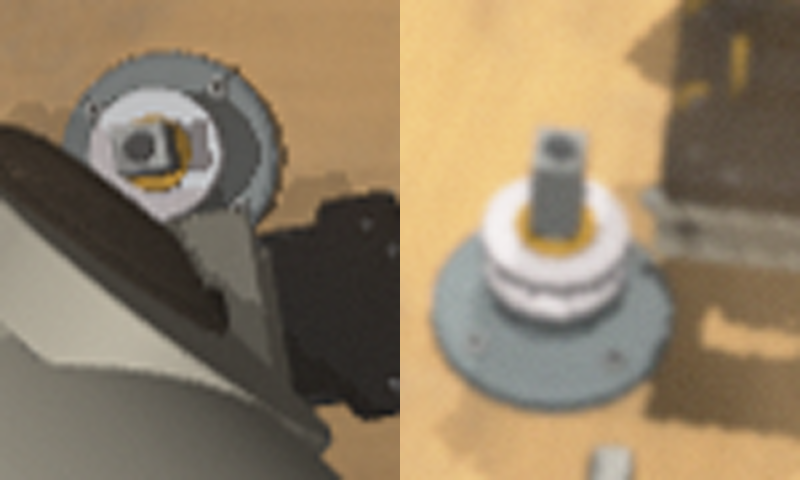

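>>> move_arm --pt "0.3 0.05 0 0 0.5" --pt "0.7 0.12 0 0 0.5" --pt "1.1 0.19 0 0 0.5" --pt "1.4 0.24 0 0 0.5" --pt "1.5 0.26 0 0 0.5" --pt "1.5 0.26 0 0 0.5"

```text
time_s: 11.42
position: [466.6, 309.4, 77.1]
eef_rot: [0.266, -3.13, 0.0]
force: [-0.4, -0.4, -1.9]
width: 0.105
```

>>> move_arm --pt "0.1 0.02 0 0 0.5" --pt "0.2 0.03 0 0 0.5" --pt "0.25 0.04 0 0 0.5" --pt "0.25 0.04 0 0 0.5"

```text
time_s: 11.92
position: [469.2, 309.9, 77.2]
eef_rot: [-0.266, 3.13, 0.0]
force: [-0.3, -0.6, -2.0]
width: 0.107
```

```bash
cat >> h.py <<'E'
def rel():
    s=sensors.observe(); a=np.radians(9.7); x=np.array([np.cos(a),np.sin(a)]); y=np.array([-x[1],x[0]])
    p=s['position'][:2]-np.array([523.6,318.9]); F=s['force'][:2]
    print('stand-frame: tip x from mouth %.2f  y %.2f  z %.2f | Fx %.2f Fy %.2f Fz %.2f'%(p@x+44+9,p@y,s['position'][2],F@x,F@y,s['force'][2]))
E
python3 - <<'E'
from h import *
st();rel()
E
```

```text
t 11.93 pos [469.16 309.88  77.23] yaw_y 99.72 z [ 0.  0. -1.] F [-0.27 -0.62 -1.98] M [ 0.07  0.03 -0.05] w 0.107 j [-0.29  0.55 -0.44  1.89  0.32  0.78  0.84]
stand-frame: tip x from mouth -2.18  y 0.28  z 77.23 | Fx -0.38 Fy -0.57 Fz -1.98
```

>>> move_arm --pt "0.1 0.02 0.02 0 0.5" --pt "0.2 0.03 0.02 0 0.5" --pt "0.3 0.03 0.02 0 0.5" --pt "0.3 0.03 0.02 0 0.5"

```text
time_s: 12.42
position: [472.2, 310.1, 77.4]
eef_rot: [0.266, -3.13, 0.0]
force: [-0.8, 0.4, -1.9]
width: 0.104
```

```bash
python3 - <<'E'
from h import *
rel()
E
```

```text
stand-frame: tip x from mouth 0.89  y -0.01  z 77.41 | Fx -0.71 Fy 0.51 Fz -1.85
```

>>> move_arm --pt "0.1 0.02 0 0 0.5" --pt "0.2 0.03 0 0 0.5" --pt "0.2 0.03 0 0 0.5"

```text
time_s: 12.8
position: [474.2, 310.5, 77.4]
eef_rot: [-0.266, 3.13, 0.0]
force: [0.2, -0.4, -1.7]
width: 0.107
```

```bash
python3 - <<'E'
from h import *
rel()
E
```

```text
stand-frame: tip x from mouth 2.90  y -0.00  z 77.42 | Fx 0.11 Fy -0.46 Fz -1.70
```

>>> move_arm --pt "0.1 0.02 0 0 0.5" --pt "0.2 0.03 0 0 0.5" --pt "0.3 0.05 0 0 0.5" --pt "0.3 0.05 0 0 0.5"

```text
time_s: 13.3
position: [477.2, 311.0, 77.4]
eef_rot: [-0.266, 3.13, 0.0]
force: [-0.3, 0.6, -1.1]
width: 0.108
```

```bash
python3 - <<'E'
from h import *
rel()
E
```

```text
stand-frame: tip x from mouth 5.98  y 0.03  z 77.44 | Fx -0.19 Fy 0.69 Fz -1.15
```

>>> move_arm --pt "0.1 0.02 0 0 0.5" --pt "0.2 0.03 0 0 0.5" --pt "0.3 0.05 0 0 0.5" --pt "0.4 0.07 0 0 0.5" --pt "0.4 0.07 0 0 0.5"

```text
time_s: 13.92
position: [481.2, 311.7, 77.4]
eef_rot: [0.266, -3.13, -0.0]
force: [0.5, 0.7, -1.5]
width: 0.106
```

```bash
python3 - <<'E'
from h import *
rel()
E
```

```text
stand-frame: tip x from mouth 9.96  y 0.05  z 77.41 | Fx 0.58 Fy 0.58 Fz -1.46
```

>>> move_arm --pt "0.1 0.02 0 0 0.5" --pt "0.2 0.03 0 0 0.5" --pt "0.3 0.05 0 0 0.5" --pt "0.4 0.07 0 0 0.5" --pt "0.4 0.07 0 0 0.5"

```text
time_s: 14.55
position: [484.5, 312.2, 77.1]
eef_rot: [0.267, -3.129, 0.001]
force: [-1.5, -0.0, -5.9]
width: 0.107
```

```bash
python3 - <<'E'
from h import *
rel()
E
```

```text
stand-frame: tip x from mouth 13.35  y -0.04  z 77.05 | Fx -1.45 Fy 0.25 Fz -5.86
```

>>> move_arm --pt "0.1 0.02 0 0 0.5" --pt "0.2 0.03 0 0 0.5" --pt "0.3 0.05 0 0 0.5" --pt "0.4 0.07 0 0 0.5" --pt "0.4 0.07 0 0 0.5"

```text
time_s: 15.18
position: [489.4, 313.1, 77.4]
eef_rot: [-0.266, 3.13, 0.0]
force: [0.9, -0.4, -5.7]
width: 0.11
```

```bash
python3 - <<'E'
from h import *
st();rel()
E
```

```text
t 15.18 pos [489.36 313.07  77.44] yaw_y 99.71 z [ 2.e-04  1.e-04 -1.e+00] F [ 0.86 -0.4  -5.67] M [ 0.01  0.12 -0.01] w 0.11 j [-0.28  0.57 -0.44  1.84  0.32  0.8   0.86]
stand-frame: tip x from mouth 18.27  y 0.03  z 77.44 | Fx 0.78 Fy -0.54 Fz -5.67
```

>>> move_arm --pt "0.15 0.02 -0.01 0 0.5" --pt "0.3 0.05 -0.02 0 0.5" --pt "0.45 0.08 -0.02 0 0.5" --pt "0.6 0.1 -0.02 0 0.5" --pt "0.75 0.13 -0.02 0 0.5" --pt "0.9 0.15 -0.02 0 0.5" --pt "1.05 0.18 -0.02 0 0.5" --pt "1.2 0.2 -0.02 0 0.5" --pt "1.2 0.2 -0.02 0 0.5"

```text
time_s: 16.3
position: [501.4, 315.2, 77.3]
eef_rot: [-0.266, 3.13, 0.0]
force: [0.0, 1.0, -5.0]
width: 0.106
```

```bash
python3 - <<'E'
from h import *
st();rel()
E
```

```text
t 16.3 pos [501.37 315.15  77.27] yaw_y 99.72 z [ 3.e-04  2.e-04 -1.e+00] F [ 0.01  0.99 -4.95] M [ 0.08  0.09 -0.04] w 0.106 j [-0.28  0.59 -0.43  1.81  0.33  0.81  0.87]
stand-frame: tip x from mouth 30.45  y 0.05  z 77.27 | Fx 0.17 Fy 0.97 Fz -4.95
```

>>> move_arm --pt "0.1 0.02 0 0 0.5" --pt "0.2 0.03 0 0 0.5" --pt "0.3 0.05 0 0 0.5" --pt "0.3 0.05 0 0 0.5"

```text
time_s: 16.8
position: [503.5, 315.2, 77.0]
eef_rot: [0.266, -3.129, 0.001]
force: [-2.3, -0.6, -4.8]
width: 0.105
```

```bash
python3 - <<'E'
from h import *
rel()
E
```

```text
stand-frame: tip x from mouth 32.61  y -0.28  z 76.99 | Fx -2.33 Fy -0.19 Fz -4.75
```

>>> move_arm --pt "0.1 0.02 0 0 0.5" --pt "0.1 0.02 0 0 0.5"

```text
time_s: 17.05
position: [504.1, 315.4, 77.0]
eef_rot: [0.266, -3.128, 0.001]
force: [-4.9, -1.8, -3.3]
width: 0.106
```

```bash
python3 - <<'E'
from h import *
rel()
E
```

```text
stand-frame: tip x from mouth 33.19  y -0.17  z 77.02 | Fx -5.10 Fy -0.93 Fz -3.30
```

>>> move_arm --pt "0.1 0.02 0 0 0.5" --pt "0.1 0.02 0 0 0.5" --pt "0.1 0.02 0 0 0.5"

```text
time_s: 17.42
position: [504.4, 315.5, 77.0]
eef_rot: [0.267, -3.127, 0.002]
force: [-7.3, -2.7, 0.0]
width: 0.103
```

```bash
python3 - <<'E'
from h import *
st();rel()
a=grab('top','t3')['frame']; b=grab('side','s3')['frame']
f=lambda i:cv2.resize(i[:,:,::-1],(400,480),interpolation=cv2.INTER_CUBIC)
cv2.imwrite('pics/z6.png',np.hstack([f(a[180:270,175:250]),f(b[200:290,250:325])]))
E
```

```text
t 17.43 pos [504.36 315.51  77.03] yaw_y 99.75 z [-0.0028 -0.0017 -1.    ] F [-7.32 -2.7   0.02] M [-0.5   1.68 -0.03] w 0.103 j [-0.28  0.59 -0.43  1.8   0.33  0.82  0.87]
stand-frame: tip x from mouth 33.46  y -0.10  z 77.03 | Fx -7.67 Fy -1.42 Fz 0.02
```

View pics/z6.png

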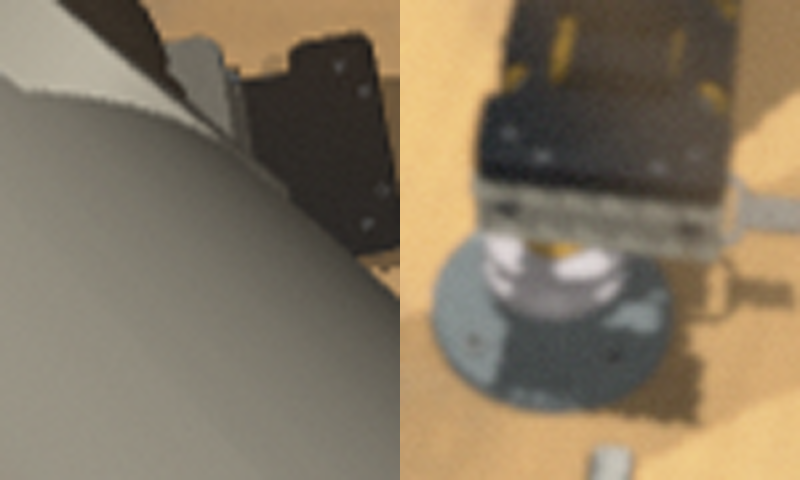

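>>> move_arm --pt "-0.1 -0.02 0 0 0.5" --pt "-0.18 -0.03 0 0 0.5" --pt "-0.18 -0.03 0 0 2.5" --pt "-0.18 -0.03 0 0 2.5" --pt "-0.18 -0.03 0 0 2.5" --pt "-0.18 -0.03 0.5 0 2.5" --pt "-0.2 -0.03 2 0 2.5" --pt "-0.2 -0.03 5 0 2.5" --pt "-0.2 -4 7 0 2.5" --pt "-0.2 -9 8 0 2.5" --pt "-0.2 -14 8 0 2.5" --pt "-0.2 -17 8 0 2.5"

```text
time_s: 19.02
position: [504.9, 142.9, 158.7]
eef_rot: [-0.262, 3.129, -0.002]
force: [-0.4, 0.2, -0.9]
width: 0.275
```

```bash
python3 - <<'E'
from h import *
st();rel()
a=grab('top','t4')['frame']; b=grab('side','s4')['frame']
f=lambda i:cv2.resize(i[:,:,::-1],(400,480),interpolation=cv2.INTER_CUBIC)
cv2.imwrite('pics/z7.png',np.hstack([f(a[180:270,175:250]),f(b[200:290,250:325])]))
E
```

```text
t 19.02 pos [504.9  142.93 158.7 ] yaw_y 99.56 z [ 0.0022 -0.001  -1.    ] F [-0.4   0.18 -0.91] M [ 0.07  0.02 -0.01] w 0.275 j [ 0.05  0.36 -0.46  1.93  0.21  0.89  1.23]
stand-frame: tip x from mouth 4.92  y -170.30  z 158.70 | Fx -0.37 Fy 0.25 Fz -0.91
```

View pics/z7.png

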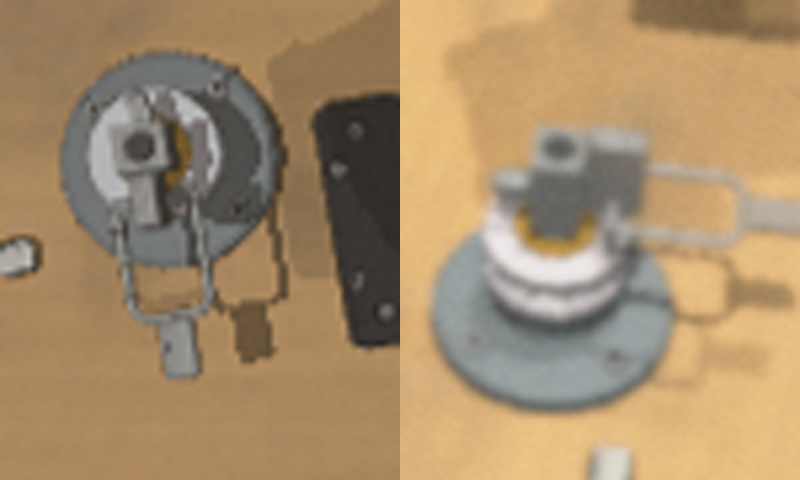

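```bash
cat > m.py <<'E'
from h import *
import sys
def meas(tag_t,tag_s):
    a=np.radians(9.7); x=np.array([np.cos(a),np.sin(a)]); y=np.array([-x[1],x[0]])
    for n,t,c in(('top',tag_t,(523.0,318.2)),('side',tag_s,(524.3,319.6))):
        W=cloud(dict(np.load(f'pics/{t}.npz'))); P=W.reshape(-1,3); P=P[~np.isnan(P[:,0])]
        d=P[:,:2]-np.array(c); L=np.c_[d@x,d@y,P[:,2]]
        L=L[(abs(L[:,1])<30)&(L[:,0]>-120)&(L[:,0]<80)&(L[:,2]>55)&(L[:,2]<150)]
        f=lambda nm,m:print(n,nm,m.sum(),'mean',L[m].mean(0).round(1),'min',L[m].min(0).round(1),'max',L[m].max(0).round(1)) if m.sum() else print(n,nm,0)
        f('z>95',L[:,2]>95.5); f('spindletop',(L[:,2]>86)&(L[:,2]<94)&(L[:,0]>-9))
        f('lug back',(L[:,0]<-66)); f('tip front',(L[:,0]>12)&(L[:,2]<82)); f('lug front',L[:,0]>30)
        e=L[(L[:,2]>95.5)]
        if len(e)>4: print(cv2.minAreaRect(e[:,:2].astype(np.float32)))
        f('hi',L[:,2]>106)
meas(*sys.argv[1:3])
E
python3 m.py t4 s4
```

```text
top z>95 50 mean [-19.9  -0.1  99.3] min [-29.3  -5.   96.8] max [-10.4   5.1 102.7]
top spindletop 93 mean [ 0.1 -0.1 90.1] min [ -8.9 -10.   86.2] max [ 8.9 10.1 93.5]
top lug back 73 mean [-77.1   0.1  71.7] min [-87.8  -6.5  69.2] max [-66.2   7.2  74.4]
top tip front 21 mean [17.6 -0.2 73.5] min [12.7 -3.4 70. ] max [23.7  3.5 77.3]
top lug front 0
((-19.887184143066406, -0.008797168731689453), (19.295120239257812, 9.868268966674805), 4.413990497589111)
top hi 0
side z>95 48 mean [-20.9   0.7  97.9] min [-30.   -4.7  95.6] max [-11.3   6.4 100.9]
side spindletop 89 mean [-0.2  0.8 89.1] min [ -9.  -11.   86.2] max [ 9.  11.  91.6]
side lug back 79 mean [-76.4   1.1  69.8] min [-86.7  -7.7  65.4] max [-66.    6.8  73. ]
side tip front 29 mean [17.2  1.3 70.7] min [12.1 -3.6 65. ] max [22.8  4.1 74.3]
side lug front 0
((-20.629512786865234, 0.9232864379882812), (10.944320678710938, 18.84894561767578), 89.17229461669922)
side hi 0
```

>>> move_arm --pt "-0.8 4 0 0 0" --pt "-1.6 9 0 0 0" --pt "-2.2 14 0 0 0" --pt "-2.6 16.5 -1.5 0 0" --pt "-2.6 16.9 -4 0 0" --pt "-2.6 16.9 -6.5 0 0" --pt "-2.6 16.9 -7 0 0" --pt "-2.6 16.9 -7 0 0"

```text
time_s: 20.12
position: [478.2, 315.7, 87.9]
eef_rot: [-0.267, 3.13, 0.001]
force: [0.3, -0.6, 0.1]
width: 0.005
```

```bash
python3 - <<'E'
from h import *
st();rel()
E
```

```text
t 20.12 pos [478.21 315.65  87.89] yaw_y 99.74 z [ 3.e-04  6.e-04 -1.e+00] F [ 0.27 -0.64  0.1 ] M [ 0.01 -0.   -0.01] w 0.005 j [-0.27  0.55 -0.46  1.85  0.32  0.81  0.84]
stand-frame: tip x from mouth 7.71  y 4.45  z 87.89 | Fx 0.16 Fy -0.67 Fz 0.10
```

>>> move_arm --pt "0.07 -0.44 -0.5 0 0" --pt "0.07 -0.44 -1.0 0 0" --pt "0.07 -0.44 -1.05 0 0" --pt "0.37 -0.39 -1.05 0 0" --pt "0.57 -0.35 -1.05 0 0" --pt "0.67 -0.34 -1.05 0 0" --pt "0.67 -0.34 -1.05 0 0"

```text
time_s: 21.0
position: [484.0, 311.6, 76.6]
eef_rot: [0.267, -3.129, 0.0]
force: [-4.0, 0.0, 3.3]
width: 0.004
```

```bash
python3 - <<'E'
from h import *
st();rel()
E
```

```text
t 21.0 pos [484.01 311.65  76.65] yaw_y 99.75 z [-1.2e-03 -4.0e-04 -1.0e+00] F [-4.02  0.04  3.29] M [-0.07  0.78 -0.02] w 0.004 j [-0.27  0.57 -0.45  1.85  0.33  0.8   0.85]
stand-frame: tip x from mouth 12.75  y -0.48  z 76.65 | Fx -3.96 Fy 0.72 Fz 3.29
```

>>> move_arm --pt "0.1 0.02 0 0 0" --pt "0.1 0.02 0 0 0"

```text
time_s: 21.25
position: [484.6, 311.8, 76.6]
eef_rot: [0.267, -3.128, 0.001]
force: [-6.1, -0.5, 5.1]
width: -0.0
```

```bash
python3 - <<'E'
from h import *
st();rel()
E
```

```text
t 21.25 pos [484.63 311.79  76.64] yaw_y 99.76 z [-1.8e-03 -7.0e-04 -1.0e+00] F [-6.14 -0.49  5.12] M [-0.12  1.25  0.06] w -0.0 j [-0.27  0.57 -0.45  1.85  0.33  0.8   0.85]
stand-frame: tip x from mouth 13.39  y -0.44  z 76.64 | Fx -6.13 Fy 0.55 Fz 5.12
```

>>> move_arm --pt "0.1 0.02 0 0 0" --pt "0.1 0.02 0 0 0"

```text
time_s: 21.5
position: [484.7, 311.8, 76.6]
eef_rot: [0.267, -3.127, 0.002]
force: [-8.5, -1.8, 7.3]
width: 0.006
```

```bash
python3 - <<'E'
from h import *
st();rel()
E
```

```text
t 21.5 pos [484.65 311.82  76.55] yaw_y 99.77 z [-0.0033 -0.0015 -1.    ] F [-8.52 -1.78  7.28] M [-0.35  1.68  0.01] w 0.006 j [-0.27  0.57 -0.45  1.85  0.33  0.8   0.85]
stand-frame: tip x from mouth 13.42  y -0.42  z 76.55 | Fx -8.69 Fy -0.32 Fz 7.28
```

>>> move_arm --pt "-0.3 -0.05 0.05 0 0" --pt "-0.7 -0.12 0.5 0 0" --pt "-0.9 -0.15 3 0 0" --pt "-0.9 -1 6 0 0" --pt "-0.9 -6 8 0 0" --pt "-0.9 -11 8 0 0" --pt "-0.9 -16 8 0 0" --pt "-0.9 -17 8 0 0"

```text
time_s: 22.5
position: [478.6, 137.4, 157.1]
eef_rot: [-0.256, 3.13, -0.003]
force: [-0.3, 0.6, 0.0]
width: 0.003
```

```bash
python3 - <<'E'
from h import *
st()
grab('top','t5')['frame']; grab('side','s5')['frame']
E
python3 m.py t5 s5
```

```text
t 22.5 pos [478.62 137.42 157.06] yaw_y 99.37 z [ 0.0012 -0.0021 -1.    ] F [-0.34  0.64  0.02] M [ 0.09 -0.01 -0.01] w 0.003 j [ 0.07  0.32 -0.48  1.99  0.2   0.87  1.22]
top z>95 50 mean [-19.9  -0.2  98.4] min [-29.3  -5.1  95.7] max [-10.5   4.8 102.2]
top spindletop 91 mean [ 0.   0.  90.3] min [-8.8 -9.9 86.7] max [ 9.  10.2 93.6]
top lug back 72 mean [-76.5   1.1  69.3] min [-86.8  -5.9  64.4] max [-66.2   8.5  72.3]
top tip front 23 mean [17.6 -0.5 74. ] min [12.6 -4.2 70.5] max [23.4  3.7 76.9]
top lug front 0
((-19.751468658447266, 0.23774290084838867), (10.063006401062012, 18.059951782226562), 82.75052642822266)
top hi 0
side z>95 45 mean [-20.2   0.5  97.6] min [-30.   -4.8  95.6] max [-11.2   5.8 100.4]
side spindletop 90 mean [-0.1  0.8 88.9] min [ -8.8 -10.7  86.1] max [ 9.2 10.4 91.1]
side lug back 79 mean [-76.5   2.   67.2] min [-87.1  -5.6  62.8] max [-66.3   8.9  69.8]
side tip front 31 mean [17.7  0.9 71.4] min [12.8 -4.6 66.3] max [23.   4.9 74. ]
side lug front 0
((-20.76344108581543, 0.4868636131286621), (18.602371215820312, 9.981189727783203), 10.445667266845703)
side hi 0
```

>>> move_arm --pt "-1 5 0 0 4" --pt "-2 10 0 0 4" --pt "-3 15 -1 0 4" --pt "-3.25 16.7 -3.5 0 4" --pt "-3.25 16.8 -6 0 4" --pt "-3.25 16.8 -6.5 0 4" --pt "-3.25 16.8 -6.5 0 4" --pt "-3.25 16.8 -6.5 0 4"

```text
time_s: 23.6
position: [446.0, 310.6, 92.8]
eef_rot: [-0.266, 3.129, 0.002]
force: [-0.4, -0.2, 0.4]
width: 0.436
```

```bash
python3 - <<'E'
from h import *
st();rel()
E
```

```text
t 23.6 pos [446.02 310.56  92.79] yaw_y 99.71 z [ 0.0015  0.0011 -1.    ] F [-0.35 -0.25  0.36] M [ 0.08 -0.03  0.01] w 0.436 j [-0.27  0.5  -0.49  1.93  0.32  0.79  0.81]
stand-frame: tip x from mouth -24.88  y 4.85  z 92.79 | Fx -0.39 Fy -0.19 Fz 0.36
```

>>> move_arm --pt "0 -0.38 -0.8 0 4" --pt "0 -0.38 -1.8 0 4" --pt "0 -0.38 -2.6 0 4" --pt "0 -0.38 -3 0 4" --pt "0 -0.38 -3.05 0 4" --pt "0 -0.38 -3.05 0 3" --pt "0 -0.38 -3.05 0 2" --pt "0 -0.38 -3.05 0 1" --pt "0 -0.38 -3.05 0 1" --pt "0 -0.38 -3.05 0 1"

```text
time_s: 24.85
position: [445.5, 306.0, 61.3]
eef_rot: [-0.266, 3.13, -0.0]
force: [-0.3, -0.2, -1.0]
width: 0.147
```

```bash
python3 - <<'E'
from h import *
st();rel()
b=grab('side','s6')['frame']
cv2.imwrite('pics/z8.png',cv2.resize(b[180:290,240:360,::-1],(600,550),interpolation=cv2.INTER_CUBIC))
E
```

```text
t 24.85 pos [445.47 306.03  61.31] yaw_y 99.71 z [ 2.e-04 -1.e-04 -1.e+00] F [-0.33 -0.19 -1.02] M [-0.03 -0.05 -0.04] w 0.147 j [-0.28  0.55 -0.46  1.95  0.35  0.73  0.79]
stand-frame: tip x from mouth -26.19  y 0.48  z 61.31 | Fx -0.36 Fy -0.13 Fz -1.02
```

View pics/z8.png

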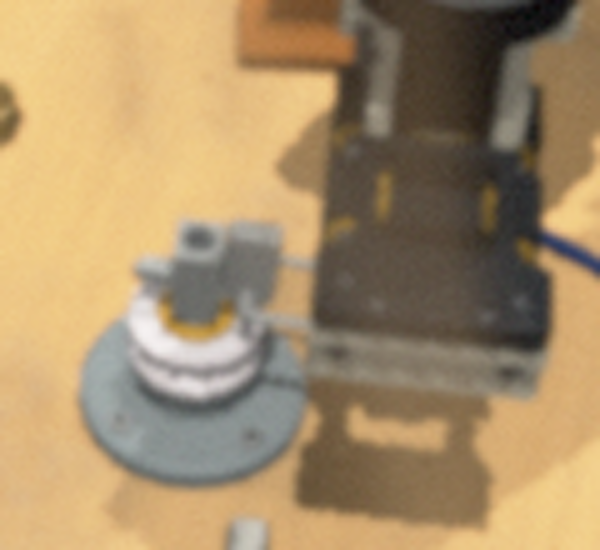

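```bash
python3 - <<'E'
import numpy as np
r=60;t0=-0.06
for t in np.arange(0,3.31,0.15):
    dx=r*(np.cos(t0)-np.cos(t))/10;dz=r*(np.sin(t)-np.sin(t0))/10
    print('%.2f: %.2f %.2f %.2f'%(t,dx*.9857,dx*.1685,dz))
E
```

```text
0.00: -0.01 -0.00 0.36
0.15: 0.06 0.01 1.26
0.30: 0.25 0.04 2.13
0.45: 0.58 0.10 2.97
0.60: 1.02 0.17 3.75
0.75: 1.58 0.27 4.45
0.90: 2.23 0.38 5.06
1.05: 2.96 0.51 5.56
1.20: 3.76 0.64 5.95
1.35: 4.61 0.79 6.21
1.50: 5.49 0.94 6.34
1.65: 6.37 1.09 6.34
1.80: 7.25 1.24 6.20
1.95: 8.09 1.38 5.93
2.10: 8.89 1.52 5.54
2.25: 9.62 1.64 5.03
2.40: 10.26 1.75 4.41
2.55: 10.81 1.85 3.71
2.70: 11.25 1.92 2.92
2.85: 11.57 1.98 2.08
3.00: 11.76 2.01 1.21
3.15: 11.82 2.02 0.31
3.30: 11.74 2.01 -0.59
```

>>> move_arm --pt "0 0 0.36 0 1" --pt "0.02 0 0.8 0 1" --pt "0.06 0.01 1.26 0 1" --pt "0.14 0.02 1.7 0 1" --pt "0.25 0.04 2.13 0 1" --pt "0.25 0.04 2.13 0 1"

```text
time_s: 25.65
position: [447.4, 306.4, 82.7]
eef_rot: [0.266, -3.13, 0.001]
force: [-2.5, -1.5, -2.9]
width: 0.145
```

```bash
python3 - <<'E'
from h import *
st();rel()
E
```

```text
t 25.65 pos [447.39 306.38  82.69] yaw_y 99.72 z [-7.e-04 -4.e-04 -1.e+00] F [-2.52 -1.52 -2.87] M [-0.31  0.77 -0.11] w 0.145 j [-0.27  0.52 -0.48  1.93  0.33  0.77  0.81]
stand-frame: tip x from mouth -24.23  y 0.50  z 82.69 | Fx -2.74 Fy -1.07 Fz -2.87
```

>>> move_arm --pt "0.15 0.03 0.43 0 1" --pt "0.33 0.06 0.84 0 1" --pt "0.54 0.09 1.24 0 1" --pt "0.77 0.13 1.62 0 1" --pt "1.05 0.18 1.98 0 1" --pt "1.33 0.23 2.32 0 1" --pt "1.33 0.23 2.32 0 1"

```text
time_s: 26.52
position: [461.7, 309.1, 106.2]
eef_rot: [-0.266, 3.129, 0.001]
force: [-2.9, -2.0, -1.8]
width: 0.146
```

```bash
python3 - <<'E'
from h import *
st();rel()
E
```

```text
t 26.52 pos [461.69 309.13 106.19] yaw_y 99.71 z [ 9.e-04  6.e-04 -1.e+00] F [-2.91 -1.96 -1.77] M [-0.37  0.81 -0.02] w 0.146 j [-0.25  0.5  -0.49  1.89  0.31  0.83  0.84]
stand-frame: tip x from mouth -9.67  y 0.81  z 106.19 | Fx -3.20 Fy -1.44 Fz -1.77
```

>>> move_arm --pt "0.32 0.05 0.32 0 1" --pt "0.65 0.11 0.61 0 1" --pt "1.0 0.17 0.87 0 1" --pt "1.38 0.24 1.11 0 1" --pt "1.78 0.31 1.32 0 1" --pt "2.18 0.37 1.5 0 1" --pt "2.6 0.45 1.65 0 1" --pt "3.03 0.52 1.76 0 1" --pt "3.03 0.52 1.76 0 1"

```text
time_s: 27.65
position: [492.1, 314.4, 123.6]
eef_rot: [-0.266, 3.13, 0.001]
force: [-3.5, -1.2, -0.8]
width: 0.146
```

```bash
python3 - <<'E'
from h import *
st();rel()
E
```

```text
t 27.65 pos [492.06 314.4  123.57] yaw_y 99.71 z [ 8.e-04  7.e-04 -1.e+00] F [-3.54 -1.2  -0.78] M [-0.22  0.8   0.03] w 0.146 j [-0.24  0.52 -0.49  1.81  0.3   0.89  0.88]
stand-frame: tip x from mouth 21.15  y 0.88  z 123.57 | Fx -3.69 Fy -0.59 Fz -0.78
```

>>> move_arm --pt "0.44 0.07 0.08 0 1" --pt "0.88 0.15 0.13 0 1" --pt "1.32 0.22 0.15 0 1" --pt "1.76 0.3 0.13 0 1" --pt "2.2 0.37 0.08 0 1" --pt "2.64 0.45 -0.01 0 1" --pt "3.06 0.52 -0.13 0 1" --pt "3.48 0.59 -0.28 0 1" --pt "3.48 0.59 -0.28 0 1"

```text
time_s: 28.78
position: [527.1, 320.2, 120.8]
eef_rot: [-0.265, 3.129, 0.001]
force: [-2.3, -0.2, 2.3]
width: 0.145
```

```bash
python3 - <<'E'
from h import *
st();rel()
b=grab('side','s7')['frame']
cv2.imwrite('pics/z9.png',cv2.resize(b[150:290,220:350,::-1],(557,600),interpolation=cv2.INTER_CUBIC))
E
```

```text
t 28.77 pos [527.13 320.22 120.81] yaw_y 99.7 z [ 1.2e-03  7.0e-04 -1.0e+00] F [-2.27 -0.24  2.27] M [-0.15  0.67  0.  ] w 0.145 j [-0.24  0.57 -0.48  1.72  0.32  0.92  0.9 ]
stand-frame: tip x from mouth 56.70  y 0.70  z 120.81 | Fx -2.28 Fy 0.14 Fz 2.27
```

View pics/z9.png

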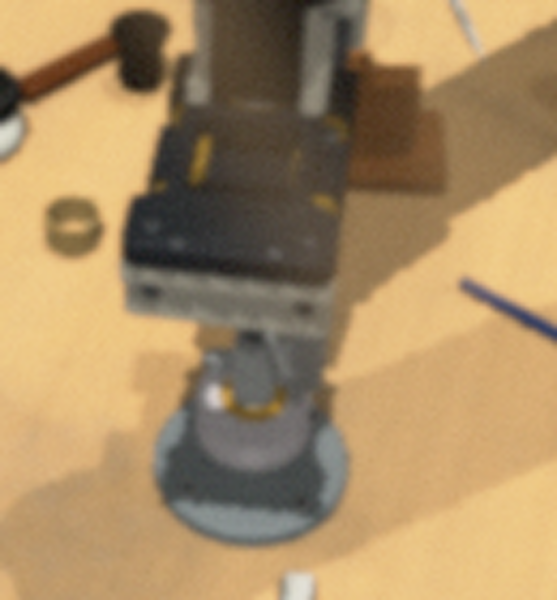

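>>> move_arm --pt "0.4 0.07 -0.18 0 1" --pt "0.8 0.14 -0.39 0 1" --pt "1.17 0.2 -0.64 0 1" --pt "1.53 0.26 -0.9 0 1" --pt "1.86 0.32 -1.2 0 1" --pt "2.17 0.37 -1.52 0 1" --pt "2.46 0.42 -1.86 0 1" --pt "2.72 0.47 -2.22 0 1" --pt "2.72 0.47 -2.22 0 1"

```text
time_s: 29.95
position: [555.6, 324.9, 99.1]
eef_rot: [-0.265, 3.127, 0.002]
force: [1.4, -0.7, 4.6]
width: 0.144
```

```bash
python3 - <<'E'
from h import *
st();rel()
E
```

```text
t 29.95 pos [555.58 324.93  99.12] yaw_y 99.68 z [ 0.0035  0.0014 -1.    ] F [ 1.38 -0.7   4.56] M [-0.1  -0.15 -0.  ] w 0.144 j [-0.24  0.64 -0.46  1.67  0.34  0.91  0.91]
stand-frame: tip x from mouth 85.54  y 0.56  z 99.12 | Fx 1.24 Fy -0.92 Fz 4.56
```

>>> move_arm --pt "0.23 0.04 -0.38 0 1" --pt "0.44 0.07 -0.79 0 1" --pt "0.6 0.1 -1.2 0 1" --pt "0.76 0.13 -1.63 0 1" --pt "0.76 0.13 -1.63 0 1"

```text
time_s: 30.58
position: [564.0, 326.2, 83.1]
eef_rot: [-0.264, 3.125, 0.002]
force: [4.9, 0.3, 4.4]
width: 0.146
```

```bash
python3 - <<'E'
from h import *
st();rel()
E
```

```text
t 30.57 pos [563.98 326.22  83.14] yaw_y 99.66 z [ 0.0049  0.0018 -1.    ] F [4.91 0.3  4.39] M [ 0.   -1.01  0.03] w 0.146 j [-0.25  0.67 -0.45  1.65  0.35  0.89  0.91]
stand-frame: tip x from mouth 94.04  y 0.41  z 83.14 | Fx 4.89 Fy -0.53 Fz 4.39
```

>>> move_arm --pt "0.1 0.02 0 0 1" --pt "0.2 0.03 0 0 1" --pt "0.3 0.05 0 0 1" --pt "0.3 0.05 0 0 1"

```text
time_s: 31.08
position: [564.3, 326.4, 82.2]
eef_rot: [-0.266, 3.13, 0.0]
force: [4.6, 0.3, 4.7]
width: 0.142
```

```bash
python3 - <<'E'
from h import *
st();rel()
grab('top','t8')
b=grab('side','s8')['frame']
cv2.imwrite('pics/z10.png',cv2.resize(b[150:290,200:330,::-1],(557,600),interpolation=cv2.INTER_CUBIC))
E
```

```text
t 31.07 pos [564.31 326.45  82.17] yaw_y 99.72 z [ 5.e-04  1.e-04 -1.e+00] F [4.64 0.34 4.67] M [-0.12 -0.87 -0.01] w 0.142 j [-0.25  0.67 -0.45  1.65  0.35  0.9   0.91]
stand-frame: tip x from mouth 94.40  y 0.58  z 82.17 | Fx 4.63 Fy -0.45 Fz 4.67
```

View pics/z10.png

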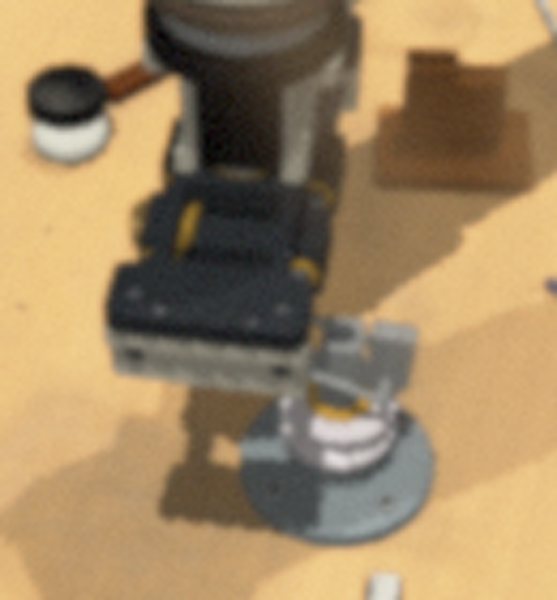

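```bash
python3 m.py t8 s8; python3 - <<'E'
from h import *
b=cv2.imread('pics/s8.png'); a=cv2.imread('pics/t8.png')
f=lambda i:cv2.resize(i,(400,400),interpolation=cv2.INTER_CUBIC)
cv2.imwrite('pics/z11.png',np.hstack([f(b[215:255,262:302]),f(a[185:235,182:232])]))
E
```

```text
top z>95 0
top spindletop 0
top lug back 0
top tip front 0
top lug front 0
top hi 0
side z>95 44 mean [-22.2   1.3  97. ] min [-31.8  -3.7  95.7] max [-13.3   6.1  99. ]
side spindletop 90 mean [-0.1  0.7 88.8] min [ -8.9 -12.3  86. ] max [ 9.  10.8 91.4]
side lug back 0
side tip front 4 mean [13.2 -7.8 75.9] min [ 12.1 -16.7  71.3] max [14.1  3.7 82. ]
side lug front 0
((-22.533679962158203, 1.034017562866211), (9.515345573425293, 18.512903213500977), 87.87779235839844)
side hi 0
```

View pics/z11.png

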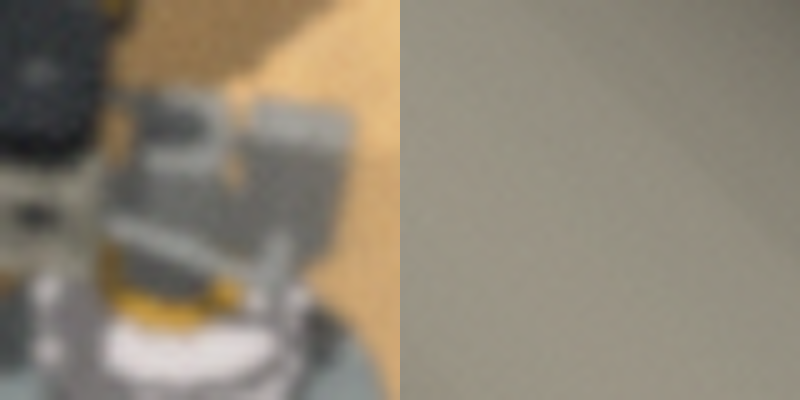

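>>> move_arm --pt "0.1 0.02 0 0 1" --pt "0.2 0.03 0 0 1" --pt "0.3 0.05 0 0 1" --pt "0.3 0.05 0 0 1"

```text
time_s: 31.68
position: [565.3, 326.6, 81.1]
eef_rot: [0.267, -3.127, 0.002]
force: [-1.0, -0.4, 3.5]
width: 0.139
```

```bash
python3 - <<'E'
from h import *
st();rel()
grab('side','s9')
E
python3 m.py s9 s9 | grep side
```

```text
t 31.68 pos [565.28 326.62  81.07] yaw_y 99.75 z [-0.0032 -0.0013 -1.    ] F [-1.03 -0.44  3.52] M [-0.3   0.45 -0.04] w 0.139 j [-0.25  0.68 -0.45  1.64  0.35  0.9   0.91]
stand-frame: tip x from mouth 95.38  y 0.59  z 81.07 | Fx -1.09 Fy -0.26 Fz 3.52
side z>95 49 mean [-21.1   1.7  97.2] min [-30.2  -4.1  95.5] max [-11.3   6.3  99.1]
side spindletop 88 mean [ 0.   0.6 88.9] min [ -9.  -11.1  86.5] max [ 9.  11.6 91.5]
side lug back 0
side tip front 9 mean [13.4 -6.3 75.9] min [ 12.  -16.6  70.2] max [15.4  2.8 81.7]
side lug front 0
side hi 0
```

>>> move_arm --pt "0.1 0.02 0.05 0 1" --pt "0.2 0.03 0.05 0 1" --pt "0.3 0.05 0.05 0 1" --pt "0.3 0.05 0.05 0 1"

```text
time_s: 32.22
position: [567.4, 327.0, 81.1]
eef_rot: [0.267, -3.125, 0.002]
force: [-6.2, -2.0, 0.9]
width: 0.143
```

```bash
python3 - <<'E'
from h import *
st();rel()
grab('side','s10')
E
python3 m.py s10 s10 | grep side
```

```text
t 32.23 pos [567.4  326.97  81.14] yaw_y 99.77 z [-0.0048 -0.002  -1.    ] F [-6.17 -1.97  0.88] M [-0.43  1.42  0.03] w 0.143 j [-0.25  0.68 -0.44  1.64  0.35  0.91  0.91]
stand-frame: tip x from mouth 97.54  y 0.57  z 81.14 | Fx -6.41 Fy -0.90 Fz 0.88
side z>95 48 mean [-20.2   1.2  97.4] min [-29.8  -5.4  95.6] max [-11.2   6.   99.3]
side spindletop 89 mean [-0.2  0.6 88.9] min [ -8.9 -11.8  86.1] max [ 9.1 10.  91.2]
side lug back 0
side tip front 21 mean [15.1 -1.3 74.7] min [ 12.  -16.2  69. ] max [17.9 16.  80.3]
side lug front 0
side hi 0
```

>>> move_arm --pt "0.08 0.01 -0.3 0 1" --pt "0.14 0.02 -0.6 0 1" --pt "0.19 0.03 -0.9 0 1" --pt "0.19 0.03 -0.9 0 1"

```text
time_s: 32.78
position: [570.3, 327.7, 72.7]
eef_rot: [0.267, -3.127, 0.001]
force: [-4.8, -1.4, 1.0]
width: 0.144
```

```bash
python3 - <<'E'
from h import *
st();rel()
E
```

```text
t 32.77 pos [570.34 327.71  72.67] yaw_y 99.75 z [-2.9e-03 -9.0e-04 -1.0e+00] F [-4.83 -1.37  0.96] M [-0.36  1.3   0.01] w 0.144 j [-0.25  0.7  -0.44  1.63  0.36  0.9   0.91]
stand-frame: tip x from mouth 100.56  y 0.81  z 72.67 | Fx -5.00 Fy -0.53 Fz 0.96
```

>>> move_arm --pt "0.15 0.02 -0.1 0 1" --pt "0.25 0.04 -0.3 0 1" --pt "0.25 0.04 -0.5 0 1" --pt "0.25 0.04 -0.5 0 1"

```text
time_s: 33.28
position: [572.2, 328.1, 67.7]
eef_rot: [0.267, -3.126, 0.001]
force: [-6.5, -2.7, 2.4]
width: 0.142
```

```bash
python3 - <<'E'
from h import *
st();rel()
E
```

```text
t 33.27 pos [572.22 328.12  67.69] yaw_y 99.77 z [-0.0037 -0.0011 -1.    ] F [-6.45 -2.71  2.45] M [-0.37  1.65 -0.01] w 0.142 j [-0.25  0.71 -0.44  1.63  0.36  0.89  0.91]
stand-frame: tip x from mouth 102.48  y 0.90  z 67.69 | Fx -6.82 Fy -1.59 Fz 2.45
```

>>> move_arm --pt "0.05 0.01 -0.2 0 1" --pt "0.05 0.01 -0.4 0 1" --pt "0.05 0.01 -0.4 0 1"

```text
time_s: 33.65
position: [572.8, 328.2, 63.8]
eef_rot: [0.267, -3.126, 0.001]
force: [-6.8, -1.4, 2.8]
width: 0.145
```

```bash
python3 - <<'E'
from h import *
st();rel()
E
```

```text
t 33.65 pos [572.75 328.2   63.81] yaw_y 99.77 z [-0.0037 -0.0012 -1.    ] F [-6.77 -1.42  2.78] M [-0.47  1.63  0.05] w 0.145 j [-0.26  0.71 -0.44  1.63  0.36  0.89  0.91]
stand-frame: tip x from mouth 103.02  y 0.88  z 63.81 | Fx -6.91 Fy -0.26 Fz 2.78
```

>>> move_arm --pt "0 0 -0.2 0 1" --pt "0 0 -0.4 0 1" --pt "0 0 -0.5 0 1" --pt "0 0 -0.5 0 1"

```text
time_s: 34.15
position: [573.0, 328.2, 59.0]
eef_rot: [0.267, -3.127, 0.001]
force: [-6.2, -3.1, 2.5]
width: 0.134
```

```bash
python3 - <<'E'
from h import *
st();rel()
E
```

```text
t 34.15 pos [573.03 328.19  58.98] yaw_y 99.76 z [-0.0032 -0.0011 -1.    ] F [-6.18 -3.13  2.48] M [-0.49  1.56  0.03] w 0.134 j [-0.26  0.72 -0.43  1.63  0.36  0.88  0.91]
stand-frame: tip x from mouth 103.29  y 0.83  z 58.98 | Fx -6.62 Fy -2.04 Fz 2.48
```

>>> move_arm --pt "0 0 -0.15 0 1" --pt "0 0 -0.3 0 1" --pt "0 0 -0.3 0 1"

```text
time_s: 34.52
position: [573.2, 328.2, 56.1]
eef_rot: [0.267, -3.127, 0.001]
force: [-5.7, -2.1, 2.7]
width: 0.14
```

```bash
python3 - <<'E'
from h import *
st();rel()
grab('side','s11')
E
python3 m.py s11 s11 | grep side
```

```text
t 34.52 pos [573.16 328.2   56.06] yaw_y 99.76 z [-0.003 -0.001 -1.   ] F [-5.68 -2.06  2.72] M [-0.46  1.53  0.  ] w 0.14 j [-0.26  0.72 -0.43  1.63  0.37  0.87  0.91]
stand-frame: tip x from mouth 103.42  y 0.82  z 56.06 | Fx -5.95 Fy -1.08 Fz 2.72
side z>95 362 mean [ 24.9   6.9 136.2] min [-28.3 -30.   95.5] max [ 65.9  30.  149.9]
side spindletop 88 mean [ 0.   0.5 89. ] min [ -9.  -11.3  86.1] max [ 9.  10.8 92.5]
side lug back 0
side tip front 57 mean [17.7  0.2 68.7] min [ 12.2 -16.2  63.5] max [25.1 17.7 74.1]
side lug front 120 mean [ 51.   22.3 144. ] min [ 35.3  13.9 141.9] max [ 65.9  30.  149.9]
side hi 314 mean [ 31.6   7.8 142. ] min [ 14.2 -30.  124.7] max [ 65.9  30.  149.9]
```

>>> move_arm --pt "0 0 -0.1 0 1" --pt "0 0 -0.2 0 1" --pt "0 0 -0.2 0 1"

```text
time_s: 34.95
position: [573.1, 328.2, 54.1]
eef_rot: [0.267, -3.127, 0.001]
force: [-7.7, -2.2, 3.1]
width: 0.139
```

```bash
python3 - <<'E'
from h import *
st();rel()
E
```

```text
t 34.95 pos [573.14 328.17  54.11] yaw_y 99.76 z [-0.003  -0.0011 -1.    ] F [-7.72 -2.23  3.13] M [-0.48  1.56  0.07] w 0.139 j [-0.26  0.72 -0.43  1.63  0.37  0.87  0.91]
stand-frame: tip x from mouth 103.39  y 0.79  z 54.11 | Fx -7.98 Fy -0.90 Fz 3.13
```

```bash
python3 - <<'E'
from h import *
d=grab('side','s12')
a=np.radians(9.7); x=np.array([np.cos(a),np.sin(a)]); y=np.array([-x[1],x[0]])
W=cloud(d); P=W.reshape(-1,3); P=P[~np.isnan(P[:,0])]
q=P[:,:2]-np.array([524.3,319.6]); L=np.c_[q@x,q@y,P[:,2]]
m=(L[:,0]>-30)&(L[:,0]<36)&(L[:,1]>12.5)&(L[:,1]<21)&(L[:,2]>55)&(L[:,2]<90)
S=L[m]; S=S[S[:,0].argsort()]; print(S.round(1).tolist())
b=d['frame'][:,:,::-1]
cv2.imwrite('pics/z12.png',cv2.resize(b[200:275,230:320],(720,600),interpolation=cv2.INTER_CUBIC))
E
```

```text
[[-21.8, 15.6, 68.5], [-21.6, 14.6, 70.1], [-20.2, 17.0, 67.1], [-20.0, 16.0, 68.6], [-19.9, 16.9, 72.4], [-19.6, 13.2, 71.0], [-18.1, 14.9, 67.0], [-18.0, 15.5, 70.5], [-17.8, 13.9, 71.5], [-16.4, 17.1, 69.3], [-16.2, 14.7, 69.3], [-14.5, 15.6, 67.2], [-14.3, 14.6, 68.8], [-12.8, 17.7, 69.4], [-12.7, 16.9, 71.2], [-10.9, 16.6, 67.8], [-10.7, 15.3, 69.0], [-9.1, 16.3, 67.1], [-9.0, 16.2, 69.7], [-7.3, 16.6, 67.1], [-7.1, 15.3, 68.4], [-5.5, 17.6, 67.9], [-5.2, 15.0, 67.7], [-3.7, 17.3, 67.2], [-3.4, 15.5, 68.0], [-1.7, 15.8, 65.2], [-1.7, 16.4, 68.6], [-0.0, 17.2, 66.5], [0.2, 15.4, 67.2], [0.4, 14.2, 68.6], [2.0, 15.9, 67.4], [2.0, 15.0, 63.6], [2.2, 14.7, 68.9], [3.7, 16.4, 65.0], [4.0, 14.7, 65.8], [4.3, 12.7, 66.2], [5.7, 15.4, 63.5], [5.7, 16.0, 67.0], [7.4, 17.7, 68.6], [7.4, 16.8, 64.8], [9.3, 15.8, 63.3], [9.3, 16.4, 66.7], [9.7, 13.8, 66.5], [11.1, 17.6, 67.8], [11.5, 14.1, 66.5], [13.2, 14.9, 64.3], [13.5, 12.5, 64.4], [15.0, 15.7, 64.9], [15.1, 14.8, 66.6], [16.7, 17.0, 68.9], [16.7, 16.5, 65.5], [18.6, 16.2, 64.9], [19.0, 13.4, 64.4], [20.6, 15.4, 63.6], [20.9, 13.4, 64.1]]
```

View pics/z12.png

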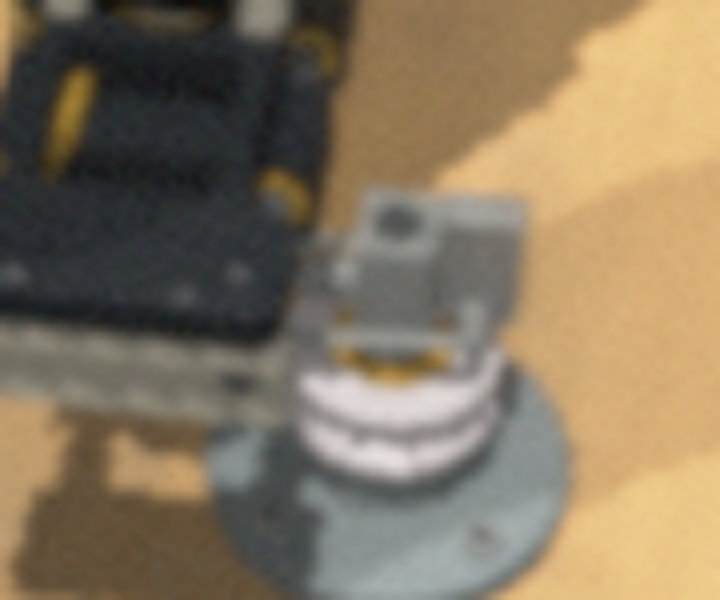

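>>> move_arm --pt "-0.1 -0.02 0 0 1" --pt "-0.2 -0.03 0 0 1" --pt "-0.3 -0.05 0 0 1" --pt "-0.35 -0.06 0 0 1" --pt "-0.35 -0.06 0 0 1"

```text
time_s: 35.62
position: [571.9, 327.8, 54.8]
eef_rot: [-0.266, 3.129, 0.001]
force: [-2.5, -1.0, 3.5]
width: 0.139
```

```bash
python3 - <<'E'
from h import *
st();rel()
E
```

```text
t 35.62 pos [571.87 327.82  54.77] yaw_y 99.71 z [ 8.e-04  5.e-04 -1.e+00] F [-2.52 -0.98  3.53] M [-0.2   0.71  0.06] w 0.139 j [-0.26  0.72 -0.43  1.64  0.37  0.86  0.9 ]
stand-frame: tip x from mouth 102.09  y 0.66  z 54.77 | Fx -2.65 Fy -0.54 Fz 3.53
```

Now open, lift and look from clear of the work.

>>> move_arm --pt "-0.35 -0.06 0 0 2.5" --pt "-0.35 -0.06 0 0 3" --pt "-0.35 -0.06 0 0 3" --pt "-0.35 -0.06 1.5 0 3" --pt "-0.35 -0.06 5 0 3" --pt "-0.35 -1 9 0 3" --pt "-0.35 -6 10 0 3" --pt "-1 -11 10 0 3" --pt "-2 -16 10 0 3" --pt "-2 -19 10 0 3"

```text
time_s: 36.88
position: [551.3, 134.5, 155.7]
eef_rot: [-0.262, 3.13, -0.002]
force: [1.1, -0.6, -0.9]
width: 0.325
```

```bash
cat > ring.py <<'E'
from h import *
import sys
a=np.radians(9.7); x=np.array([np.cos(a),np.sin(a)]); y=np.array([-x[1],x[0]])
for n,t,c in(('top',sys.argv[1],(523.0,318.2)),('side',sys.argv[2],(524.3,319.6))):
    d=grab(n,t); W=cloud(d); P=W.reshape(-1,3); P=P[~np.isnan(P[:,0])]
    q=P[:,:2]-np.array(c); L=np.c_[q@x,q@y,P[:,2]]
    m=(L[:,0]>-17)&(L[:,0]<24)&(abs(abs(L[:,1])-15.5)<3)&(L[:,2]>59)&(L[:,2]<84)
    if m.sum()>3: print(n,'wire fit slope',np.polyfit(L[m][:,0],L[m][:,2],1).round(3),m.sum())
    m=(L[:,0]>29)&(L[:,0]<55)&(abs(L[:,1])<9)&(L[:,2]>45)&(L[:,2]<95)
    if m.sum(): print(n,'lug',L[m].mean(0).round(1),L[m].min(0).round(1),L[m].max(0).round(1))
    m=(L[:,0]>10)&(L[:,0]<30)&(abs(L[:,1])<5)&(L[:,2]>58)
    if m.sum(): print(n,'nose',L[m].mean(0).round(1),L[m].max(0).round(1))
    m=(L[:,0]<-5)&(abs(L[:,1])<9)&(L[:,0]>-40)&(L[:,2]>95.5)
    if m.sum(): print(n,'head',L[m].mean(0).round(1))
st()
A=cv2.imread(f'pics/{sys.argv[1]}.png');B=cv2.imread(f'pics/{sys.argv[2]}.png')
f=lambda i:cv2.resize(i,(400,400),interpolation=cv2.INTER_CUBIC)
cv2.imwrite('pics/'+sys.argv[3],np.hstack([f(A[175:225,182:232]),f(B[212:272,238:298])]))
E
python3 ring.py t13 s13 z13.png
```

```text
top wire fit slope [-0.128 68.925] 70
top lug [38.3  0.7 65.6] [29.1 -6.1 61. ] [48.7  8.  69.6]
top nose [20.6  0.1 71. ] [30.   4.9 75.9]
top head [-19.5   0.1  99.1]
side wire fit slope [-0.105 67.357] 62
side lug [38.4  2.4 64.2] [29.  -4.9 60.9] [48.1  8.4 66.9]
side nose [19.4  1.4 69.2] [29.7  4.9 74.1]
side head [-19.1   1.   98.1]
t 36.98 pos [552.3  132.39 155.52] yaw_y 99.35 z [ 0.0012 -0.0029 -1.    ] F [-0.22  0.3   0.67] M [ 0.06 -0.01  0.  ] w 0.329 j [ 0.09  0.45 -0.48  1.82  0.25  0.93  1.24]
```

View pics/z13.png

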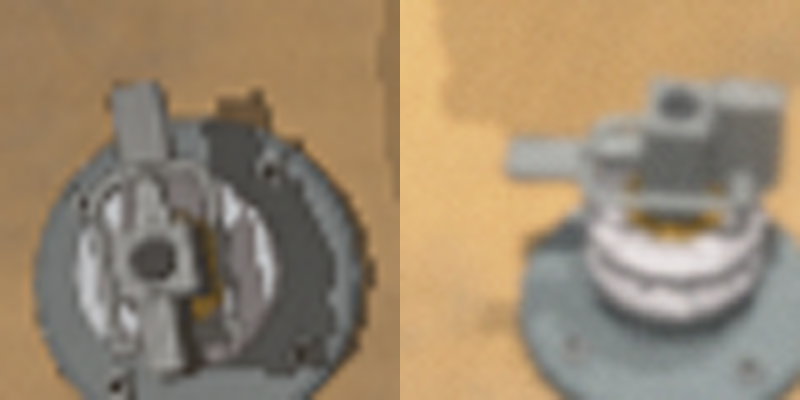

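>>> move_arm --pt "0.5 5 0 0 0" --pt "0.9 10 0 0 0" --pt "1.2 15 0 0 0" --pt "1.4 18.5 0 0 0" --pt "1.4 19.2 -3 0 0" --pt "1.4 19.2 -6 0 0" --pt "1.4 19.2 -7.5 0 0" --pt "1.4 19.2 -7.5 0 0" --pt "1.4 19.2 -7.5 0 0"

```text
time_s: 38.1
position: [566.2, 330.4, 80.9]
eef_rot: [-0.266, 3.129, 0.002]
force: [0.6, 0.5, 0.2]
width: 0.005
```

```bash
python3 - <<'E'
from h import *
st();rel()
E
```

```text
t 38.1 pos [566.23 330.35  80.94] yaw_y 99.71 z [ 0.0017  0.0013 -1.    ] F [0.58 0.5  0.25] M [ 0.    0.03 -0.02] w 0.005 j [-0.25  0.68 -0.45  1.64  0.36  0.9   0.9 ]
stand-frame: tip x from mouth 96.95  y 4.10  z 80.94 | Fx 0.66 Fy 0.40 Fz 0.25
```

>>> move_arm --pt "0.05 -0.34 -0.5 0 0" --pt "0.05 -0.34 -0.9 0 0" --pt "0.05 -0.34 -1.1 0 0" --pt "0.05 -0.34 -1.2 0 0" --pt "0.05 -0.34 -1.2 0 0"

```text
time_s: 38.72
position: [565.8, 326.3, 67.5]
eef_rot: [0.266, -3.13, -0.0]
force: [-0.5, -0.2, -0.8]
width: 0.005
```

>>> move_arm --pt "0 0 -0.05 0 0" --pt "0 0 -0.1 0 0" --pt "0 0 -0.1 0 0"

```text
time_s: 39.1
position: [565.9, 326.4, 66.6]
eef_rot: [-0.266, 3.13, 0.0]
force: [-0.4, -1.0, -0.5]
width: 0.004
```

>>> move_arm --pt "0 0 -0.05 0 0" --pt "0 0 -0.1 0 0" --pt "0 0 -0.1 0 0"

```text
time_s: 39.48
position: [566.0, 326.4, 65.7]
eef_rot: [-0.266, 3.13, 0.0]
force: [-1.3, 0.1, 1.2]
width: 0.005
```

>>> move_arm --pt "0 0 -0.05 0 0" --pt "0 0 -0.05 0 0"

```text
time_s: 39.72
position: [566.1, 326.4, 65.3]
eef_rot: [-0.266, 3.13, 0.0]
force: [-0.8, -0.3, 3.3]
width: 0.005
```

>>> move_arm --pt "0 0 -0.05 0 0" --pt "0 0 -0.05 0 0"

```text
time_s: 39.98
position: [566.1, 326.4, 64.9]
eef_rot: [-0.266, 3.13, 0.0]
force: [0.1, -0.3, 5.0]
width: 0.008
```

>>> move_arm --pt "0 0 1 0 0" --pt "0 0 4 0 0" --pt "0 -1 8 0 0" --pt "0 -6 10 0 0" --pt "-0.5 -11 10 0 0" --pt "-1 -16 10 0 0" --pt "-1 -20 10 0 0" --pt "-1 -20 10 0 0"

```text
time_s: 40.98
position: [556.1, 121.0, 164.4]
eef_rot: [0.255, -3.13, 0.004]
force: [0.0, 0.3, -0.2]
width: 0.005
```

```bash
python3 ring.py t14 s14 z14.png; python3 m.py t14 s14|grep spindletop
```

```text
top wire fit slope [-0.134 68.25 ] 73
top lug [38.5  0.5 64. ] [29.4 -6.2 60.1] [48.4  7.4 67.4]
top nose [20.3  0.2 70.6] [29.7  4.4 77.3]
top head [-19.4  -0.1  99.4]
side wire fit slope [-0.146 66.745] 58
side lug [38.2  2.  62.5] [29.2 -6.4 55.6] [47.9  8.5 65.8]
side nose [19.1  1.3 68.7] [28.7  4.7 73.3]
side head [-19.1   0.6  98.1]
t 41.08 pos [555.86 126.24 164.74] yaw_y 99.66 z [ 0.e+00  5.e-04 -1.e+00] F [-0.45  1.06  0.36] M [ 0.11 -0.03  0.01] w 0.006 j [ 0.11  0.44 -0.49  1.81  0.25  0.95  1.26]
top spindletop 92 mean [ 0.2 -0.2 90.3] min [ -8.9 -10.   86.3] max [ 8.9 10.1 93.3]
side spindletop 90 mean [-0.2  0.7 88.9] min [ -9.  -10.9  86.3] max [ 9.2 11.  92.3]
```

View pics/z14.png

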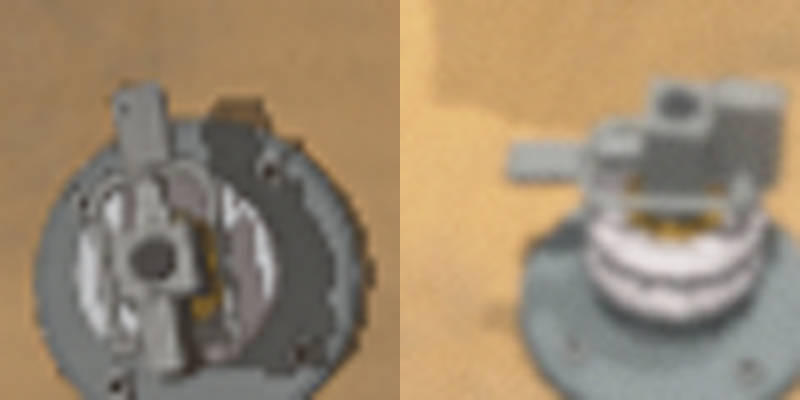

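View pics/s14.png

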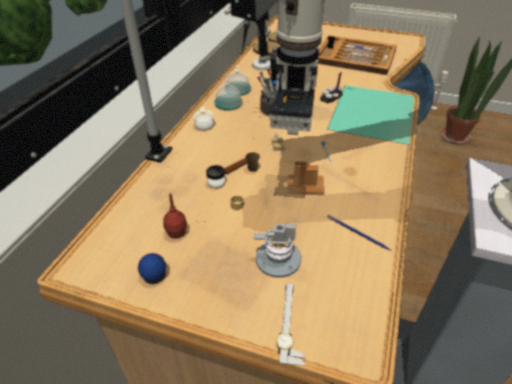

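```bash
python3 -c "
from h import *
print(ticket.hand_in()); st()"
```

```text
the job is handed in; nothing more can be done
None
the job is handed in; nothing more can be done
```

The pulley is locked: the pin is through the cross hole with its head against the spindle, and the ring is flipped over and snapped below the pin's end. I handed the job in at about 41 s, with the arm clear of the work.

**What I did**
- **Height:** I touched the spindle top (about 90.9 mm) and the pin head (about 95.3 mm), which put the hole axis at about 71 mm.
- **Pin:** It went in with almost no force until the sprung ball. I pressed it home with about 8 N, then pushed the head again from behind.
- **Ring:** I swung it over by its lug, pulled the bar out past the nose and lowered it below the tip. I finished with a 5 N press on the lug.

**Last checks**
- **Head:** Its middle is at -19.4 mm (top camera) and -19.1 mm (side camera) from the spindle axis. Fully seated is -19.0, so it is seated to within what the cameras can tell, and no gap shows.
- **Ring:** The wire slopes 0.134 to 0.146 rad below level, so the angle is about 3.28, at its stop.
- **Spindle:** It has not moved in height.
- **Bench:** I kept the arm well away from the loupe and brass ring, and they look undisturbed in the last picture. I did not measure them.

**What went wrong or disagreed**
- The second push on the head also loaded it downwards by about 7 N, near the spindle's slip limit of about 10 N.
- While I swung the ring, its path ran slightly short, tipping the pin and easing its head back by about 2 mm. Pulling on the ring seated it again before the snap.
- The two cameras differ by 1 to 2 mm, so I went by touch for the heights.

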